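# Hang the rinsed bottle on the sliding drying peg

## Robot

A 7-joint arm with a two-finger parallel gripper is mounted at the origin on the work surface. World frame = base frame: x ahead of the robot, y to its left, z up, the work surface at z = 0. Lengths are in mm, angles in rad, forces in N, time in s.
With the tool pointing down it reaches from about 425 to 825 mm from the base axis. Payload 3.6 kg.
Tool frame: the origin (TCP) lies at the very end of the fingers, on their centre line; the grasp point (between the pads) lies 19 mm behind it; x points along the fingers, z is the direction in which the jaws open and shut, and the axes are right-handed (so a half turn about x gives the same grasp; the last joint's range is limited). The gripper opens to 85 mm and grips with 20 to 120 N. Pads are 22 mm wide; open, the fingers measure 114 mm over their backs; the gripper's body (76 mm by 85 mm) begins 54 mm behind the grasp point. The pads swing forward as they close: fully open they stand 13 mm farther back than shut.
Start: joints at [-1.226, 0.615, -0.013, 1.423, 0.008, 1.103, -0.04], TCP at [235.5, 605.807, 231.297] pointing down, gripper open.
Joint ranges: [-3.12, 3.12], [-0.3, 2.06], [-1.34, 1.32], [0.26, 2.42], [-1.36, 4.5], [0.01, 1.98], [-2.84, 2.84]. Speed limits (rad/s): [2.79, 2.79, 3.14, 3.14, 3.14, 3.14, 3.14].

## Interface

Orientations are given as a unit quaternion [w, x, y, z].
In Python, from workcell import ctrl gives the robot as it stands. The module is installed in compiled form; this text tells all that it offers.
- The arm moves only by the shell command python3 -m pendant 'ROWS' [FORCE]. ROWS is JSON, a list of rows, each an object with "travel": the shift along the tool's x, y, z in m, a list of three; "angular": the turn, a rotation vector about the tool's x, y, z in rad, a list of three; "gripper": the finger opening in m, from 0 to 0.0854. In form: [{"travel": [tx, ty, tz], "angular": [ax, ay, az], "gripper": gripper}, ...]. A call has 1 to 8 rows; each row shifts and turns the commanded pose from where the row before left it, along the tool's axes as they then stand; what a row does not reach is not made up. A row lasts 1/10 s, in which the tool goes at most 50 mm and 8.59 degrees, less where a joint would pass 70% of its speed; a pose out of reach is approached as far as the arm can. A call is refused whole if a number of a shift passes 0.05 or a number of a turn 0.15, either way. A call with a gripper value outside its range is refused whole. The fingers move at their own pace and stop on an object; FORCE is the grip in N (left out, the last holds). Time passes only in rows, so rows that do not move let the fingers close. It gives the time, the measured TCP pose, the force and the opening at its end, in the units of the state.
- ctrl.read_state(): the state, without advancing time (a new reading comes with each control period).
- ctrl.snapshot(name): name is "scene" or "side" or "wrist"; returns the picture (420x560x3 uint8, red, green, blue); there is no depth.
- ctrl.camera_model(name): a dict with "camera_matrix" (3x3 intrinsics, pixels), "dist" ([k1, k2, p1, p2, k3] as OpenCV has them; the pictures are not rectified), "eye" and "attitude" of the camera in the world; the wrist camera has in their place "mount" (4x4, takes a point from camera to tool coordinates, whose origin is the TCP and whose axes are the tool frame's). Camera axes: x right, y down, z forward; pixel columns grow to the right and rows downward; lengths in mm; the calibration is good to about 2 mm. A picture is of the moment at which its call begins: read the wrist's pose just before it. camera_model takes no time and is no camera call.
- ctrl.sign_off(): hands the job in, once; it reports no verdict.
The state is a dict: "time_s": time; "joint_pos": joint angles; "qd": joint speeds; "tau": joint torques, N m; "tool_pos": TCP position; "tcp_rot": TCP orientation; "wrist_force": force on the tool from outside, world axes, zero at the start; "moment": the same for the moment, N m; "grip_width": finger opening in mm.
Only numpy, scipy, OpenCV 4.12 (cv2) and the standard library are available. Lean on these libraries where they do the work, as an engineer would, in place of code of your own. Each camera call takes 0.05 s, during which the arm holds its last target.

## Task

The rinsed blue bottle lies on its white stand and has to dry. Pull the drying station's peg carriage (the one with the red handle) out to its stop, turn the bottle upside down and lower it gently over the peg until its mouth rests on the grey collar, let go of it, then push the carriage fully home again so that the bottle stands under the fan. Leave the other things on the bench where they are.

Things in the scene. Friction and masses are not known exactly. Their poses are not given: they have to be found in the camera images.
- bottle: empty open blue plastic bottle, 70 to 130 g, 140 mm long: square body 52 x 52 x 96 mm, shoulder, round neck 35 mm outside, 27 mm bore, 30 mm long. Origin on its axis, mid-body; +x points to the mouth (mouth at +92 mm, bottom at -48 mm), y and z square to the flat sides. At the start it lies level on the stand, axis 56 mm above the bench, mouth roughly away from the robot
- bottle_mouth (a point): centre of the bottle's open mouth (on the rim plane)
- bottle_bottom (a point): centre of the outside of the bottle's bottom
- stand: low white printed stand, 90 mm long (x), 40 mm wide (y), 30 mm high, fixed; the bottle's 52 mm wide body overhangs it 6 mm on both sides. Origin at the centre of its underside; its x axis runs along the bottle
- dryer: drying station, fixed: two rods along its y axis, y -240 to +180 mm, 150 mm wide; uprights at its +y end carry a black fan head, 80 x 100 mm, centred over y = +85 mm, underside 221 mm and highest part 260 mm above the bench. Origin on the bench, mid-width; the peg carriage slides along its y axis, outwards to -y
- carriage (a joint): travel of the white peg carriage along the rods, in m: 0 = fully home under the fan, 0.15 = pulled out to the stop (towards the dryer's -y). Stiff: 3 N of dry friction plus 12 N per m/s; it stays where it is left
- peg_foot (a point): on the peg's axis, on top of the grey collar (54 mm across, 40 mm above the bench) where the bottle's rim comes to rest. It travels with the carriage; with the carriage home the peg lies at the dryer's y = +75 mm
- peg_tip (a point): top of the upright steel peg, 17 mm in diameter with a tapered tip, 65 mm above the collar (105 mm above the bench)
- handle_top (a point): centre of the top of the carriage's red upright handle: a block 30 mm along the dryer's x, 18 mm along its y, standing 55 mm above the carriage plate (top 85 mm, plate 30 mm above the bench), 130 mm from the peg on the outer (-y) side
- fan (a point): centre of the underside of the fan head, 221 mm above the bench
- spare_bottle: amber round bottle with white cap, 60 mm across, 150 mm tall, standing; origin at the centre of its underside; a bystander
- spool: black spool wound with orange filament lying flat, 170 mm across, 60 mm high; origin at the centre of its underside; a bystander
- motor: small black and silver motor, 42 x 42 mm, 70 mm high with its shaft, standing; origin at the centre of its underside; a bystander
- parts_bin: open grey bin, 160 x 120 x 60 mm, with a white printed bracket in it; origin at the centre of its underside; a bystander
Things that resemble listed ones, but are neither listed nor needed, are in the scene too. Of the things that look like the bottle, the smallest one is meant.

How it is judged:
By the outcome, as a careful person would: the job done as asked, in the order asked, and still so for the second after the job is handed in, with the robot touching nothing.
It also fails if it takes over 72 s, if anything falls off the work surface, if the arm or the gripper's body presses on something with over 40 N, if the wrist force passes 120 N, or if a joint passes its speed limit or range.

## Working session

There is one attempt and no reset: what is moved stays moved. The work goes in short steps, Python scripts to look and compute and a shell command to move; the robot and the scene stay as the last step left them, time stands still between calls to the robot, and variables do not carry over. Pictures are saved under pics/ and viewed, and the job is handed in when it is done.

```bash
mkdir -p pics
cat > h.py <<'E'
import numpy as np, cv2, json
from workcell import ctrl
from scipy.spatial.transform import Rotation as R
def snap(n,f):
    im=ctrl.snapshot(n); cv2.imwrite('pics/'+f,im[:,:,::-1]); return im
E
python3 - <<'E'
from h import *
print(ctrl.read_state())
for n in ['scene','side','wrist']:
    snap(n,n+'0.png'); print(n,ctrl.camera_model(n))
print(ctrl.read_state()['time_s'])
E
```

```text
{'time_s': 0.0, 'joint_pos': array([-1.22650843,  0.61590383, -0.01263211,  1.42495468,  0.00809014,
        1.10341724, -0.04041005]), 'qd': array([-5.62701813e-05,  4.26730319e-04,  3.81963364e-04, -6.49650458e-05,
        2.80216538e-04, -1.24495513e-04,  1.33796008e-03]), 'tau': array([-5.24889019e-04, -4.69211233e+01,  2.58859824e-01, -1.71030271e+01,
        1.00378870e-02,  9.65879706e-03,  6.38012352e-06]), 'tool_pos': array([235.2209083 , 605.09253655, 230.12962804]), 'tcp_rot': array([ 0.5828212 , -0.39981576,  0.58434918,  0.39875161]), 'wrist_force': array([-0.11321311, -0.31272458,  0.61373769]), 'moment': array([ 0.00922916, -0.00823503,  0.00104756]), 'grip_width': 85.18452819170736}
scene {'camera_matrix': array([[500.43745838,   0.        , 280.20198573],
       [  0.        , 500.43745838, 211.88705004],
       [  0.        ,   0.        ,   1.        ]]), 'dist': array([-0.1645964,  0.       ,  0.       ,  0.       ,  0.       ]), 'eye': array([1325.61522518,  788.19962024,  994.19364569]), 'attitude': array([-0.15672475,  0.33712049,  0.8296705 , -0.41645407])}
si
[... 308 characters left out ...]
5285342]), 'attitude': array([-0.44208572,  0.83925625, -0.28208752,  0.14365165])}
wrist {'camera_matrix': array([[304.04305031,   0.        , 280.1820316 ],
       [  0.        , 304.04305031, 204.74599346],
       [  0.        ,   0.        ,   1.        ]]), 'dist': array([-0.04095147,  0.        ,  0.        ,  0.        ,  0.        ]), 'mount': array([[-6.04825466e-04, -2.66636474e-01,  9.63796983e-01,
        -1.42685499e+02],
       [ 2.41666333e-04, -9.63797170e-01, -2.66636374e-01,
         6.72261025e+01],
       [ 9.99999788e-01,  7.16488133e-05,  6.47366132e-04,
         7.03905976e-01],
       [ 0.00000000e+00,  0.00000000e+00,  0.00000000e+00,
         1.00000000e+00]])}
0.15
```

View pics/scene0.png

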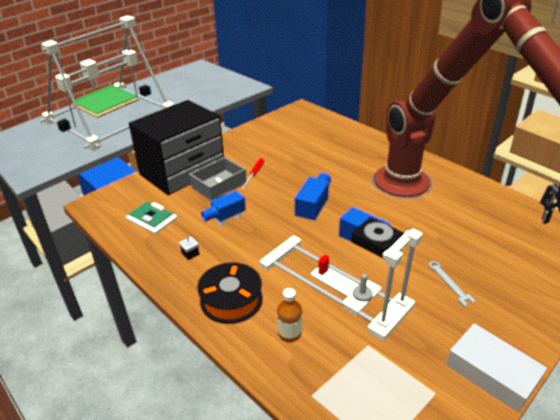

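View pics/side0.png

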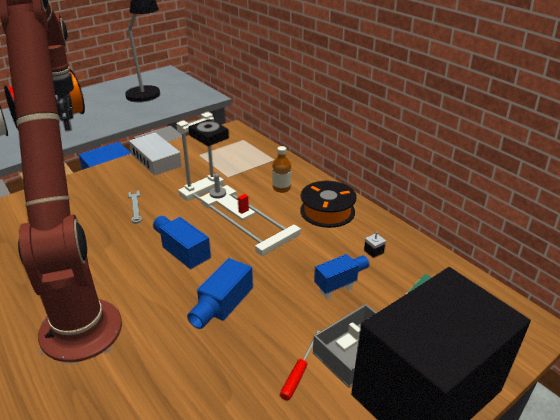

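View pics/wrist0.png

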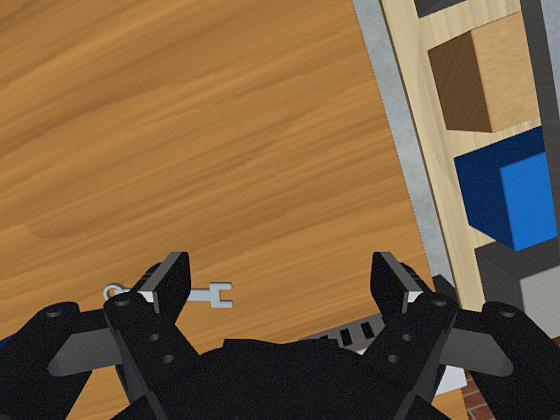

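Candidates for the bottle: scene (228,207) / side (338,273), the small one on a white stand; scene (312,196) / side (222,292), larger; scene (362,225) / side (183,240), larger. The small one on the stand matches the description, so I check it in close crops.

```bash
cat >> h.py <<'E'
def cam(n,st=None):
    m=ctrl.camera_model(n); K=m['camera_matrix']; d=m['dist']
    if n=='wrist':
        T=np.eye(4); T[:3,:3]=R.from_quat(np.roll(st['tcp_rot'],-1)).as_matrix(); T[:3,3]=st['tool_pos']
        C=T@m['mount']; return K,d,C[:3,:3],C[:3,3]
    return K,d,R.from_quat(np.roll(m['attitude'],-1)).as_matrix(),m['eye']
def ray(c,uv):
    K,d,Rm,e=c; p=cv2.undistortPoints(np.array([[uv]],float),K,d)[0,0]
    v=Rm@np.array([p[0],p[1],1]); return e,v/np.linalg.norm(v)
def onz(c,uv,z):
    e,v=ray(c,uv); return e+v*(z-e[2])/v[2]
def proj(c,P):
    K,d,Rm,e=c; q=Rm.T@(np.array(P,float)-e)
    return cv2.projectPoints(q.reshape(1,1,3),np.zeros(3),np.zeros(3),K,d)[0][0,0]
def two(c1,u1,c2,u2):
    e1,v1=ray(c1,u1);e2,v2=ray(c2,u2)
    A=np.stack([v1,-v2],1); s=np.linalg.lstsq(A,e2-e1,rcond=None)[0]
    a=e1+s[0]*v1;b=e2+s[1]*v2; return (a+b)/2,np.linalg.norm(a-b)
E
python3 - <<'E'
from h import *
s=cv2.imread('pics/scene0.png'); d=cv2.imread('pics/side0.png')
def crop(i,x,y,w,h,k,f): cv2.imwrite('pics/'+f,cv2.resize(i[y:y+h,x:x+w],None,fx=k,fy=k,interpolation=cv2.INTER_CUBIC))
crop(s,180,170,90,65,8,'c_sb.png'); crop(d,300,235,90,65,8,'c_db.png')
crop(s,250,220,180,120,4,'c_sd.png'); crop(d,165,105,145,150,4,'c_dd.png')
for n in['scene','side']:print(proj(cam(n),[0,0,0]))
E
```

```text
[401.5633432  180.69364848]
[ 80.59696073 329.52618158]
```

View pics/c_sb.png

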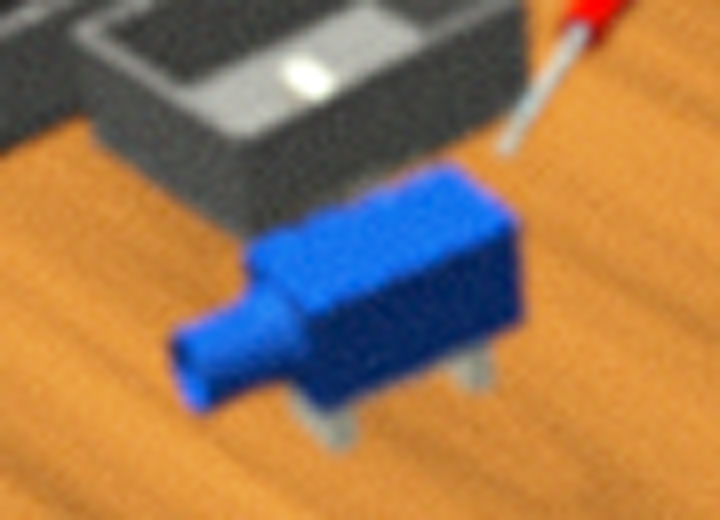

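View pics/c_db.png

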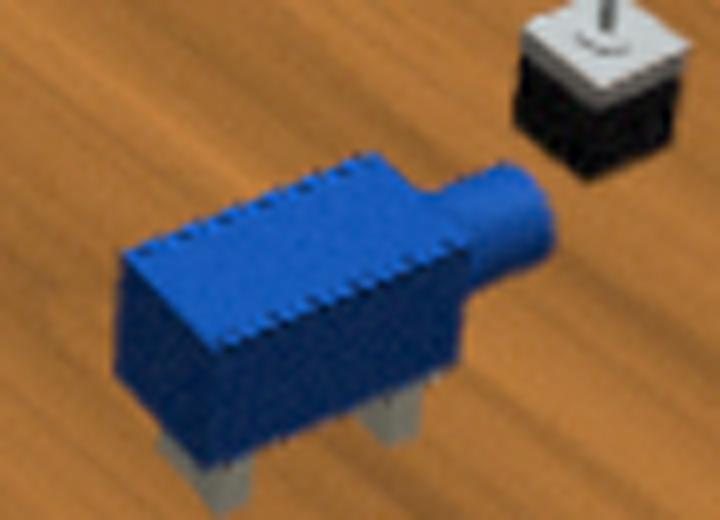

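View pics/c_sd.png

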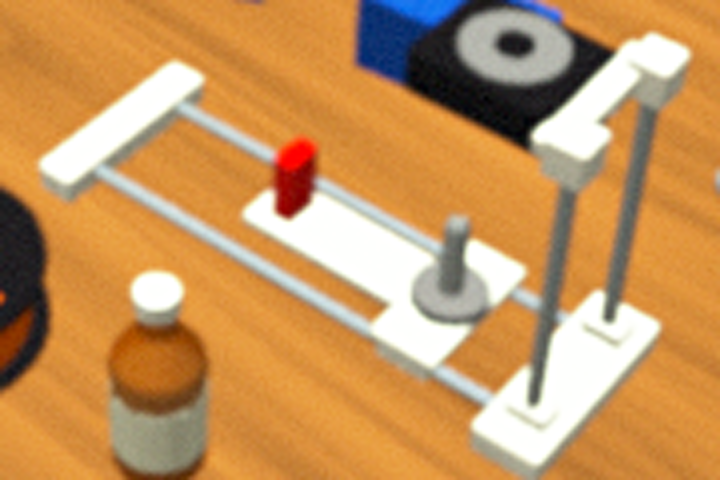

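View pics/c_dd.png

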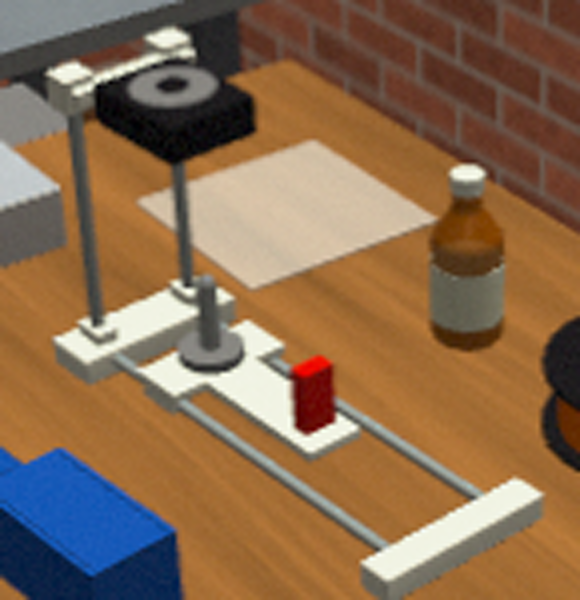

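Run:
```python
from h import *
s=cam('scene');d=cam('side')
S=lambda x,y,k=8,o=(180,170):(o[0]+(x+.5)/k-.5,o[1]+(y+.5)/k-.5)
D=lambda x,y,k=8,o=(300,235):S(x,y,k,o)
print('scene top'); 
for p in [(518,215),(445,165),(250,245),(310,310)]: print(onz(s,S(*p),82).round(1))
print('side top')
for p in [(122,255),(215,350),(372,152),(465,245)]: print(onz(d,D(*p),82).round(1))
q=lambda x,y:S(x,y,4,(250,220)); r=lambda x,y:S(x,y,4,(165,105))
print('tip',two(s,q(457,220),d,r(205,281)),onz(s,q(457,220),105),onz(d,r(205,281),105))
print('handle',two(s,q(296,154),d,r(313,367)),onz(s,q(296,154),85),onz(d,r(313,367),85))
print('foot',onz(s,q(450,288),40),onz(d,r(211,345),40))
# rod end block top corners
print('block',[onz(s,q(*p),40).round() for p in [(42,165),(178,62),(205,82),(70,188)]],[onz(d,r(*p),40).round() for p in [(362,568),(518,480),(542,500),(388,592)]])
print('fan', onz(s,q(516,44),250),onz(d,r(173,87),250))
print('spare',onz(s,q(158,465),0)); print('motor',onz(d,(376,247),0))
# other blue bottle near the dryer
print('blue2 top',[onz(d,p,80).round() for p in[(165+60/4,105+450/4),(165+175/4,105+530/4)]])
```

```text
scene top
[ 533.  -234.7   82. ]
[ 531.2 -282.3   82. ]
[ 620.4 -294.6   82. ]
[ 630.1 -243.8   82. ]
side top
[ 533.4 -231.4   82. ]
[ 527.3 -281.6   82. ]
[ 628.6 -242.    82. ]
[ 620.4 -292.8   82. ]
tip (array([556.80753794, 264.56691526, 100.78947042]), np.float64(2.0378393059020556)) [561.43108467 266.58813544 105.        ] [552.80777111 259.38067686 105.        ]
handle (array([569.18100268, 136.75492904,  82.93849464]), np.float64(0.23643843728463337)) [570.9997932  138.17051464  85.        ] [567.40958723 134.18396079  85.        ]
foot [558.34956553 265.39403308  40.        ] [558.43656261 268.24647693  40.        ]
block [array([668., -12.,  40.]), array([521., -24.,  40.]), array([523.,   6.,  40.]), array([670.,  19.,  40.])] [array([491., -34.,  40.]), array([638., -20.,  40.]), array([636., -49.,  40.]), array([490., -66.,  40.])]
fan [546.66114602 283.57768187 250.        ] [562.7161063  302.17754869 250.        ]
spare [773.35793728 211.44174908   0.        ]
motor [ 789.31848941 -203.2701394     0.        ]
blue2 top [array([371., 159.,  80.]), array([388.,  31.,  80.])]
```

The close crops show the small bottle lying on the white stand. The body length measures 95 mm and the width about 50 mm, which confirms the choice. The peg to handle distance is 130 mm, as it should be. Next I work out the moves.

```bash
cat >> h.py <<'E'
YD=np.arctan2(-0.083,0.9966) # dryer y axis = (-.083,.997)
dy=np.array([-0.083,0.9966,0]);dy/=np.linalg.norm(dy);dx=np.array([dy[1],-dy[0],0])
HANDLE=np.array([569.2,136.8,85]);FOOT=np.array([558.4,266.8,40])
def rotm(st): return R.from_quat(np.roll(st['tcp_rot'],-1)).as_matrix()
def goal(x,z):
    x=np.array(x,float);x/=np.linalg.norm(x);z=np.array(z,float);z-=x*(x@z);z/=np.linalg.norm(z)
    return np.stack([x,np.cross(z,x),z],1)
def plan(p,Rg):
    st=ctrl.read_state();Rc=rotm(st);d=np.array(p)-st['tool_pos']
    rv=R.from_matrix(Rc.T@Rg).as_rotvec()
    print('t',st['time_s'],'pos',st['tool_pos'].round(1),'d',d.round(1),'F',st['wrist_force'].round(1),'grip',round(st['grip_width'],1),'q',st['joint_pos'].round(2))
    print(' turn now (tool)',rv.round(3),'| shift in present axes',(Rc.T@d/1000).round(4),'| shift in goal axes',(Rg.T@d/1000).round(4))
E
python3 - <<'E'
from h import *
print(rotm(ctrl.read_state()).round(3))
plan([569.2,136.8,120],goal([0,0,-1],-dx))
s=cam('scene'); print('bin corner',onz(s,(210.6,199.4),0), onz(s,(246,191),0),onz(s,(191.5,186),0))
E
```

```text
[[-0.001 -0.932  0.362]
 [-0.002  0.362  0.932]
 [-1.     0.    -0.002]]
t 0.15 pos [235.3 605.3 230.4] d [ 333.9 -468.5 -110.4] F [-0.7  0.8 -0.6] grip 85.5 q [-1.23  0.62 -0.01  1.42  0.01  1.1  -0.04]
 turn now (tool) [-2.025e+00 -1.000e-03 -2.000e-03] | shift in present axes [ 0.111  -0.481  -0.3155] | shift in goal axes [ 0.1104  0.4946 -0.2939]
bin corner [ 554.75414655 -396.11551268    0.        ] [ 436.26525052 -347.5588097     0.        ] [ 5.53233849e+02 -5.11347990e+02  1.13686838e-13]
```

```bash
python3 -m pendant '[{"travel":[0,0,0],"angular":[-0.112,0,0],"gripper":0.08},{"travel":[0,0,0],"angular":[-0.112,0,0],"gripper":0.08},{"travel":[0,0,0],"angular":[-0.112,0,0],"gripper":0.08},{"travel":[0,0,0],"angular":[-0.112,0,0],"gripper":0.08},{"travel":[0,-0.013,-0.04],"angular":[0,0,0],"gripper":0.08},{"travel":[0,-0.013,-0.04],"angular":[0,0,0],"gripper":0.08},{"travel":[0,-0.013,-0.04],"angular":[0,0,0],"gripper":0.08},{"travel":[0,-0.013,-0.04],"angular":[0,0,0],"gripper":0.08}]' 30
python3 -m pendant '[{"travel":[0,-0.013,-0.04],"angular":[0,0,0],"gripper":0.08},{"travel":[0,-0.013,-0.04],"angular":[0,0,0],"gripper":0.08},{"travel":[0,-0.013,-0.04],"angular":[0,0,0],"gripper":0.08},{"travel":[0,-0.013,-0.04],"angular":[0,0,0],"gripper":0.08},{"travel":[0,-0.013,-0.04],"angular":[0,0,0],"gripper":0.08},{"travel":[0,-0.013,-0.04],"angular":[0,0,0],"gripper":0.08},{"travel":[0,-0.013,-0.04],"angular":[0,0,0],"gripper":0.08},{"travel":[0,-0.013,-0.04],"angular":[0,0,0],"gripper":0.08}]'
python3 - <<'E'
from h import *
plan([569.2,136.8,150],goal([0,0,-1],dy))
E
```

```text
time_s: 0.95
tool_pos: [300.1, 448.5, 231.0]
tcp_rot: [-0.48, 0.519, -0.481, -0.519]
wrist_force: [-0.1, -0.4, -0.0]
grip_width: 79.7
time_s: 1.75
tool_pos: [428.4, 137.6, 231.3]
tcp_rot: [-0.48, 0.519, -0.48, -0.519]
wrist_force: [1.4, -0.1, 1.0]
grip_width: 80.2
t 1.75 pos [428.4 137.6 231.3] d [140.8  -0.8 -81.3] F [ 1.4 -0.1  1. ] grip 80.2 q [-0.31  0.31 -0.06  1.97  0.02  0.86  1.26]
 turn now (tool) [-0.006 -0.     0.   ] | shift in present axes [ 0.0814 -0.1403 -0.0117] | shift in goal axes [ 0.0813 -0.1403 -0.0125]
```

```bash
python3 -m pendant '[{"travel":[0.016,-0.028,-0.0025],"angular":[0,0,0],"gripper":0.06},{"travel":[0.016,-0.028,-0.0025],"angular":[0,0,0],"gripper":0.06},{"travel":[0.016,-0.028,-0.0025],"angular":[0,0,0],"gripper":0.06},{"travel":[0.016,-0.028,-0.0025],"angular":[0,0,0],"gripper":0.06},{"travel":[0.016,-0.028,-0.0025],"angular":[0,0,0],"gripper":0.06},{"travel":[0,0,0],"angular":[0,0,0],"gripper":0.06}]'
python3 - <<'E'
from h import *
plan([569.2,136.8,42],goal([0,0,-1],dy))
st=ctrl.read_state(); snap('wrist','w1.png'); c=cam('wrist',st)
print(proj(c,HANDLE),proj(c,FOOT),proj(c,FOOT+[0,0,65]))
E
```

```text
time_s: 2.35
tool_pos: [570.5, 136.3, 148.3]
tcp_rot: [0.48, -0.518, 0.482, 0.518]
wrist_force: [-0.6, -0.0, 0.2]
grip_width: 59.7
t 2.35 pos [570.5 136.3 148.3] d [  -1.3    0.5 -106.3] F [-0.6 -0.   0.2] grip 59.7 q [-0.25  0.61 -0.04  1.71  0.03  0.83  1.34]
 turn now (tool) [-0.008 -0.002 -0.002] | shift in present axes [0.1063 0.001  0.0008] | shift in goal axes [0.1063 0.0012 0.0006]
[280.22414043 216.6659047 ] [431.76716459 199.66907995] [478.44343969 224.26931982]
```

View pics/w1.png

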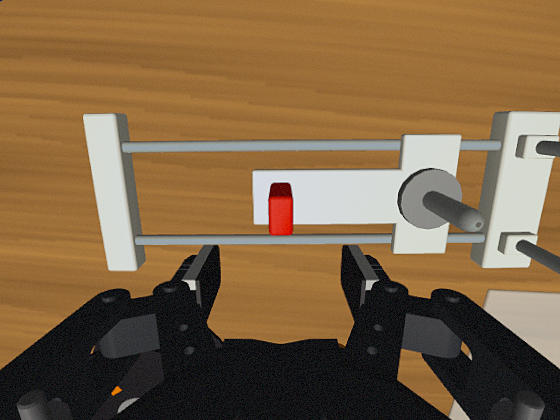

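The wrist view shows the handle top centred at about (281,216), predicted (280,217). The collar is at (430,198) and the peg tip at about (477,224), both within 2 px of prediction. I descend on the handle and grip it.

```bash
python3 -m pendant '[{"travel":[0.035,0,0],"angular":[0,0,0],"gripper":0.06},{"travel":[0.035,0,0],"angular":[0,0,0],"gripper":0.06},{"travel":[0.03,0,0],"angular":[0,0,0],"gripper":0.06},{"travel":[0,0,0],"angular":[0,0,0],"gripper":0.01},{"travel":[0,0,0],"angular":[0,0,0],"gripper":0.01},{"travel":[0,0,0],"angular":[0,0,0],"gripper":0.01},{"travel":[0,0,0],"angular":[0,0,0],"gripper":0.01},{"travel":[0,0,0],"angular":[0,0,0],"gripper":0.01}]' 40
python3 - <<'E'
from h import *
plan(np.array([569.2,136.8,45])-dy*150,goal([0,0,-1],dy))
E
```

```text
time_s: 3.2
tool_pos: [569.6, 137.7, 53.5]
tcp_rot: [-0.481, 0.52, -0.479, -0.518]
wrist_force: [-1.0, -0.8, 6.2]
grip_width: 17.5
t 3.2 pos [569.6 137.7  53.5] d [  12.  -150.4   -8.5] F [-1.  -0.8  6.2] grip 17.5 q [-0.25  0.74 -0.04  1.79  0.04  0.61  1.33]
 turn now (tool) [-0.005  0.     0.003] | shift in present axes [ 0.0085 -0.0003 -0.1508] | shift in goal axes [ 0.0085  0.0005 -0.1508]
```

```bash
python3 -m pendant '[{"travel":[0,0,-0.01],"angular":[0,0,0],"gripper":0.01},{"travel":[0,0,-0.02],"angular":[0,0,0],"gripper":0.01},{"travel":[0,0,-0.02],"angular":[0,0,0],"gripper":0.01},{"travel":[0,0,-0.02],"angular":[0,0,0],"gripper":0.01},{"travel":[0,0,-0.02],"angular":[0,0,0],"gripper":0.01},{"travel":[0,0,-0.02],"angular":[0,0,0],"gripper":0.01},{"travel":[0,0,-0.02],"angular":[0,0,0],"gripper":0.01},{"travel":[0,0,-0.01],"angular":[0,0,0],"gripper":0.01}]'
python3 -m pendant '[{"travel":[0,0,-0.005],"angular":[0,0,0],"gripper":0.01},{"travel":[0,0,-0.005],"angular":[0,0,0],"gripper":0.01},{"travel":[0,0,-0.003],"angular":[0,0,0],"gripper":0.01},{"travel":[0,0,0],"angular":[0,0,0],"gripper":0.01}]'
python3 - <<'E'
from h import *
plan(np.array([569.2,136.8,45])-dy*150,goal([0,0,-1],dy))
E
```

```text
time_s: 4.0
tool_pos: [581.0, -0.1, 53.4]
tcp_rot: [-0.482, 0.519, -0.478, -0.519]
wrist_force: [-1.3, 20.9, 7.0]
grip_width: 17.4
time_s: 4.4
tool_pos: [581.0, 0.1, 53.4]
tcp_rot: [0.483, -0.517, 0.473, 0.525]
wrist_force: [-3.4, 20.7, 6.6]
grip_width: 17.3
t 4.4 pos [5.81e+02 1.00e-01 5.34e+01] d [  0.7 -12.8  -8.4] F [-3.4 20.7  6.6] grip 17.3 q [ 0.02  0.73 -0.09  1.8   0.07  0.61  1.56]
 turn now (tool) [0.003 0.017 0.004] | shift in present axes [ 0.0082  0.0005 -0.013 ] | shift in goal axes [ 0.0084  0.0004 -0.0128]
```

Run:
```python
from h import *
for n in['scene','side','wrist']: snap(n,n+'2.png')
s=cv2.imread('pics/scene2.png'); d=cv2.imread('pics/side2.png')
a=cv2.resize(s[220:340,250:430],None,fx=4,fy=4,interpolation=cv2.INTER_CUBIC);cv2.imwrite('pics/c2.png',a)
b=cv2.resize(d[105:255,165:310],None,fx=4,fy=4,interpolation=cv2.INTER_CUBIC);cv2.imwrite('pics/c3.png',b)
```

```text
(no output)
```

View pics/c2.png

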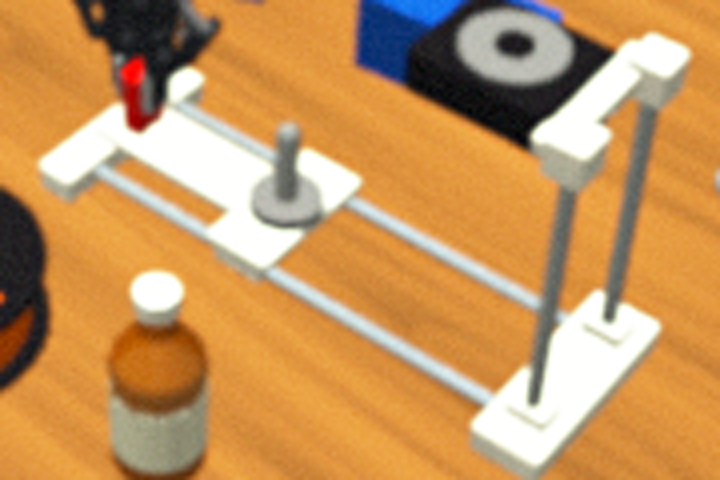

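View pics/wrist2.png

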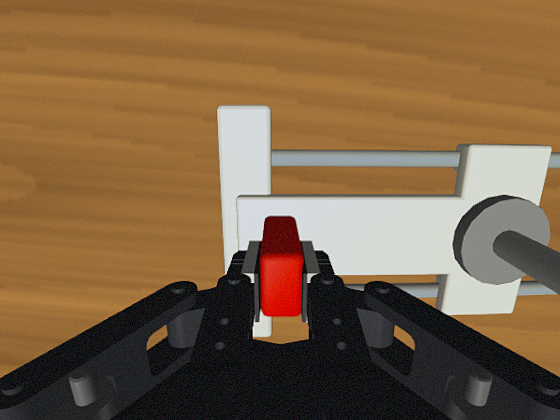

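View pics/c3.png

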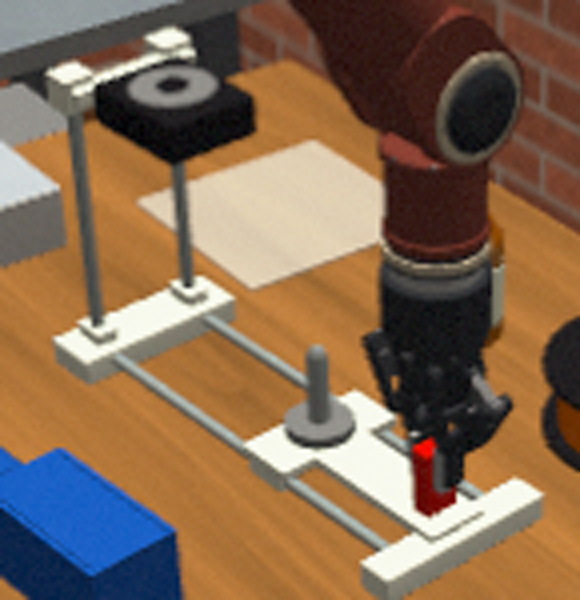

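Run:
```python
from h import *
s=cam('scene');d=cam('side')
S=lambda x,y,k=4,o=(250,220):(o[0]+(x+.5)/k-.5,o[1]+(y+.5)/k-.5)
q=S; r=lambda x,y:S(x,y,4,(165,105))
hub=two(s,q(516,44),d,r(173,87));print('hub',hub)
# same end-block corners in both views
o=[]
for a,b in [((42,165),(542,488)),((178,62),(385,555)),]: pass
# block bench-level/top corner: scene left(outer +x,-y), side right
for a,b in [((42,162),(517,479)),((178,62),(362,567)),((205,80),(362,567)),((70,188),(543,495))]: print(two(s,q(*a),d,r(*b)))
# rear block corners : scene (598,290)top-left?, (660,325), (540,470),(472,430); side (55,345),(205,285),(233,300),(88,360)
for a,b in [((472,425),(233,297)),((600,292),(88,360)),((660,325),(55,343)),((538,462),(205,285))]: print('rear',two(s,q(*a),d,r(*b)))
print('collar now',two(s,q(287,128),d,r(318,350)),onz(s,q(287,200),40),onz(d,r(320,418),40))
f=lambda P:((np.array(P)-FOOT)@dx,(np.array(P)-FOOT)@dy+75)
print('hub dryer',f(hub[0]))
```

```text
hub (array([554.92123649, 288.57734694, 257.54286254]), np.float64(0.6639907004200288))
(array([652.61958733, -15.54546972,  31.52673223]), np.float64(18.61488365400097))
(array([504.87648052, -28.86032946,  29.56563284]), np.float64(16.713212797662887))
(array([505.2833866 , -12.33276628,  20.14413587]), np.float64(1.1961578098889325))
(array([657.72645295,  -9.66999796,  11.92797911]), np.float64(19.270441196492484))
rear (array([625.61559727, 341.72005289,  23.65442214]), np.float64(2.75720359411148))
rear (array([479.9463759 , 330.9188982 ,  25.16928846]), np.float64(1.361192433675337))
rear (array([473.45398779, 375.44420684,  21.41242636]), np.float64(1.6156344782357723))
rear (array([619.88474714, 385.00492891,  18.08330502]), np.float64(5.168199665214422))
collar now (array([569.6259826 , 128.72594247, 101.66126422]), np.float64(1.081457588758344)) [572.40559664 133.17014141  40.        ] [569.56873337 131.44960489  40.        ]
hub dryer (np.float64(-1.6593324844167117), np.float64(96.99093565705711))
```

The carriage moved 137.6 mm and then would not move further, at 21 N. The fan hub measures at dryer y = 97 if the peg began at home, against the given 85. So the carriage began about 12 mm out, and it is now at its stop. The peg is at about (570,130). I release the handle and rise.

```bash
python3 -m pendant '[{"travel":[0,0,0.004],"angular":[0,0,0],"gripper":0.06},{"travel":[0,0,0],"angular":[0,0,0],"gripper":0.06},{"travel":[0,0,0],"angular":[0,0,0],"gripper":0.06},{"travel":[-0.035,0,0],"angular":[0,0,0],"gripper":0.08},{"travel":[-0.045,0,0],"angular":[0,0,0],"gripper":0.08},{"travel":[-0.045,0,0],"angular":[0,0,0],"gripper":0.08},{"travel":[0,0,0],"angular":[0,0,0],"gripper":0.08}]'
cat >> h.py <<'E'
FOOT=np.array([569.9,130.3,40]); HANDLE=np.array([580.7,0.3,85])
BC=np.array([578,-263,56.]); bx=np.array([0.9928,-0.12,0])/np.hypot(.9928,.12); by=np.array([-bx[1],bx[0],0])
def fkR(q):
    r=lambda a,t:R.from_euler(a,t)
    A=[r('z',-q[0])*r('y',q[1])]; A.append(A[-1]*r('z',-q[2])*r('y',q[3])); A.append(A[-1]*r('z',-q[4])*r('y',q[5])*r('z',-q[6])); return A
def fkRt(q):
    M=fkR(q)[2].as_matrix(); return np.stack([M[:,2],M[:,1],-M[:,0]],1)
E
python3 - <<'E'
from h import *
import pickle
st=ctrl.read_state()
plan(BC+[0,0,100],goal([0,0,-1],by))
print(fkRt(st['joint_pos']).round(3)); print(rotm(st).round(3))
D=[([-1.22650843,0.61590383,-0.01263211,1.42495468,0.00809014,1.10341724,-0.04041005],[235.22,605.09,230.13]),
([-0.31,0.31,-0.06,1.97,0.02,0.86,1.26],[428.4,137.6,231.3]),([-0.25,0.61,-0.04,1.71,0.03,0.83,1.34],[570.5,136.3,148.3]),
([-0.25,0.74,-0.04,1.79,0.04,0.61,1.33],[569.6,137.7,53.5]),([0.02,0.73,-0.09,1.8,0.07,0.61,1.56],[581.,.1,53.4]),(list(st['joint_pos']),list(st['tool_pos']))]
json.dump(D,open('log.json','w'))
rows=[];y=[]
for q,p in D:
    A=[a.as_matrix() for a in fkR(q)]; z=np.array([0,0,1.]);x=np.array([1.,0,0])
    Z1=R.from_euler('z',-q[0]).as_matrix()
    rows.append(np.stack([Z1@x,z,A[0]@z,A[1]@z,A[2]@z,A[0]@x,],1)); y.append(p)
M=np.concatenate(rows);Y=np.concatenate(y)
for cols in ([1,2,3],[0,1,2,3],[1,2,3,5]):
    s=np.linalg.lstsq(M[:,cols],Y-0*Y,rcond=None); print(cols,s[0],np.abs(M[:,cols]@s[0]-Y).max())
E
```

```text
time_s: 5.25
tool_pos: [584.8, -12.6, 183.2]
tcp_rot: [-0.484, 0.522, -0.478, -0.514]
wrist_force: [0.6, 0.1, 0.4]
grip_width: 80.0
t 5.25 pos [584.8 -12.6 183.2] d [  -6.8 -250.4  -27.2] F [0.6 0.1 0.4] grip 80.0 q [ 0.04  0.56 -0.08  1.69  0.06  0.88  1.57]
 turn now (tool) [ 0.194 -0.001  0.015] | shift in present axes [ 0.0273  0.0257 -0.2491] | shift in goal axes [ 0.0272 -0.0233 -0.2494]
[[ 0.015 -0.997 -0.074]
 [-0.001 -0.074  0.997]
 [-1.    -0.015 -0.002]]
[[ 0.015 -0.997 -0.074]
 [-0.001 -0.074  0.997]
 [-1.    -0.015 -0.002]]
[1, 2, 3] [-79.01310072 571.76932862 355.90839521] 22.811483461519344
[0, 1, 2, 3] [ 29.72927859 -72.20262944 546.43172732 335.18649472] 22.029819279304007
[1, 2, 3, 5] [-62.66594568 554.50615505 331.49891949  33.63751736] 21.983614855608693
```

```bash
python3 -m pendant '[{"travel":[0,0.004,-0.041],"angular":[0.0325,0,0],"gripper":0.08},{"travel":[0,0.004,-0.041],"angular":[0.0325,0,0],"gripper":0.08},{"travel":[0,0.004,-0.041],"angular":[0.0325,0,0.005],"gripper":0.08},{"travel":[0,0.004,-0.041],"angular":[0.0325,0,0.005],"gripper":0.08},{"travel":[0,0.004,-0.041],"angular":[0.0325,0,0.005],"gripper":0.08},{"travel":[0,0,-0.041],"angular":[0.0325,0,0],"gripper":0.08},{"travel":[0,0,0],"angular":[0,0,0],"gripper":0.08}]'
cat >> h.py <<'E'
def log():
    D=json.load(open('log.json')); st=ctrl.read_state(); D.append((list(st['joint_pos']),list(st['tool_pos']))); json.dump(D,open('log.json','w'))
E
python3 - <<'E'
from h import *
log(); plan(BC-20*bx+[0,0,-18],goal([0,0,-1],by))
st=ctrl.read_state(); im=snap('wrist','w3.png'); c=cam('wrist',st)
for sx,sy in [(-48,-26),(-48,26),(48,26),(48,-26)]: print(proj(c,BC+sx*bx+sy*by+[0,0,26]).round(1))
print(proj(c,BC+92*bx))
E
```

```text
time_s: 5.95
tool_pos: [555.3, -267.9, 175.7]
tcp_rot: [0.526, -0.463, 0.539, 0.468]
wrist_force: [-0.0, -0.4, 0.9]
grip_width: 80.0
t 5.95 pos [ 555.3 -267.9  175.7] d [   2.8    7.3 -137.7] F [-0.  -0.4  0.9] grip 80.0 q [ 0.42  0.62 -0.02  1.58  0.03  0.95  1.83]
 turn now (tool) [-0.013 -0.009 -0.017] | shift in present axes [ 0.1376 -0.0042  0.0089] | shift in goal axes [ 0.1377 -0.002   0.0076]
[256.6 176.9]
[322.5 176.2]
[319.9 285.9]
[260.1 286.3]
[289.57905668 312.52874701]
```

View pics/w3.png

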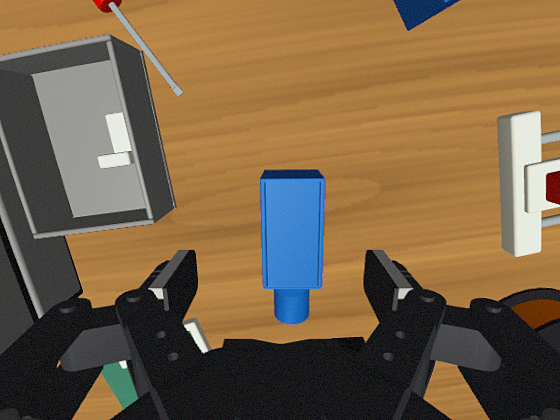

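Run:
```python
from h import *
im=cv2.imread('pics/w3.png'); hsv=cv2.cvtColor(im,cv2.COLOR_BGR2HSV)
m=((hsv[...,0]>100)&(hsv[...,0]<125)&(hsv[...,1]>120)&(hsv[...,2]>60)).astype(np.uint8); m[:150]=0
r=[]
for y in [190,210,230,250,270,280]:
    x=np.where(m[y,230:350])[0]+230; print(y,x.min(),x.max(),im[y,x.min()-2:x.min()+4,0],im[y,x.max()-3:x.max()+3,0])
print('col',[int(v) for v in im[165:190,292,0]],[int(v) for v in im[280:295,265,0]],[int(v) for v in im[315:330,292,0]])
st=ctrl.read_state(); c=cam('wrist',st)
for u in [(260.5,180),(324.5,180),(323,288.5),(261.5,288.5)]:
    P=onz(c,u,82); print(P.round(1),((P-BC)@bx).round(1),((P-BC)@by).round(1))
```

```text
190 260 324 [ 55  90 174 214 214 211] [213 211 209 186  42  55]
210 261 323 [ 39 137 214 210 216 192] [192 215 212 204 130  48]
230 261 322 [ 49  62 158 217 212 205] [141 209 210 209 180  35]
250 262 322 [ 50 132 206 213 210 185] [187 213 206 197 122  48]
270 263 321 [ 59 152 219 210 196 167] [147 207 207 204 166  46]
280 263 321 [ 56 127 209 211 201 171] [164 214 206 198 159  51]
col [69, 66, 61, 64, 79, 80, 83, 81, 84, 85, 78, 83, 68, 151, 213, 217, 215, 213, 211, 212, 212, 211, 211, 212, 212] [201, 201, 202, 201, 203, 202, 206, 190, 230, 111, 55, 69, 72, 68, 72] [197, 201, 196, 198, 198, 196, 194, 200, 207, 163, 45, 69, 68, 62, 71]
[ 531.4 -275.2   82. ] -44.8 -17.7
[ 537.8 -225.    82. ] -44.5 32.9
[ 632.9 -234.9   82. ] 51.1 34.5
[ 626.2 -288.1   82. ] 50.8 -19.1
```

Run:
```python
from h import *
for i in range(3):
    st=ctrl.read_state(); print(st['time_s'],st['tool_pos'],st['qd'].round(3),rotm(st)[:,2].round(4),rotm(st)[:,0].round(4)); 
st=ctrl.read_state(); im=snap('wrist','w4.png'); c=cam('wrist',st)
print(proj(c,BC+[0,0,26]))
for y in [190,230,270]:
    r=im[y,230:350].astype(int); x=np.where((r[:,2]>130)&(r[:,0]<60))[0]+230; print(x.min(),x.max())
st=ctrl.read_state(); print(st['tool_pos'],rotm(st)[:,2].round(4))
```

```text
6.0 [ 556.57994092 -263.05227684  175.58858305] [-0.057 -0.011 -0.089  0.023 -0.031  0.001 -0.004] [ 0.1273  0.9918 -0.005 ] [-0.0172 -0.0028 -0.9998]
6.0 [ 556.57994092 -263.05227684  175.58858305] [-0.057 -0.011 -0.089  0.023 -0.031  0.001 -0.004] [ 0.1273  0.9918 -0.005 ] [-0.0172 -0.0028 -0.9998]
6.0 [ 556.57994092 -263.05227684  175.58858305] [-0.057 -0.011 -0.089  0.023 -0.031  0.001 -0.004] [ 0.1273  0.9918 -0.005 ] [-0.0172 -0.0028 -0.9998]
[283.16144329 233.37753659]
254 317
255 316
256 314
[ 557.74091293 -259.34921738  175.6227843 ] [ 0.1224  0.9925 -0.002 ]
```

```bash
python3 -m pendant '[{"travel":[0,0,0],"angular":[0,0,0],"gripper":0.08},{"travel":[0,0,0],"angular":[0,0,0],"gripper":0.08},{"travel":[0,0,0],"angular":[0,0,0],"gripper":0.08}]'
python3 - <<'E'
from h import *
st=ctrl.read_state(); log(); im=snap('wrist','w5.png')[:,:,::-1]; c=cam('wrist',st)
print(st['tool_pos'],st['qd'].round(3),rotm(st)[:,2].round(4))
hsv=cv2.cvtColor(np.ascontiguousarray(im),cv2.COLOR_BGR2HSV)
m=((im[...,0]>140)&(im[...,2]<80)).astype(np.uint8); m[:150]=0
cn=max(cv2.findContours(m,0,2)[0],key=cv2.contourArea)
for y in [190,210,230,250,270,280]:
    x=np.where(m[y,200:400])[0]+200
    A=onz(c,(x.min()-.5,y),82)-BC;B=onz(c,(x.max()+.5,y),82)-BC
    print(y,x.min(),x.max(),(A@bx).round(1),(A@by).round(1),(B@by).round(1))
xc=int((x.min()+x.max())/2); col=np.where(m[:,xc-25])[0]; print(col.min(),col.max())
for v in (col.min()-.5,col.max()+.5): print(((onz(c,(xc-25,v),82)-BC)@bx).round(1))
E
```

```text
time_s: 6.35
tool_pos: [559.6, -255.3, 176.4]
tcp_rot: [0.524, -0.467, 0.532, 0.474]
wrist_force: [0.6, 0.4, -0.4]
grip_width: 79.6
[ 559.58746755 -255.30166413  176.42064253] [ 0.002  0.     0.006 -0.003 -0.001 -0.     0.001] [ 1.151e-01  9.934e-01 -6.000e-04]
190 244 307 -34.1 -23.3 27.9
210 244 306 -17.5 -23.7 27.6
230 244 305 -0.3 -24.1 27.2
250 245 305 17.6 -23.8 27.7
270 245 304 36.1 -24.2 27.3
280 246 304 45.6 -23.6 27.6
174 284
-47.4
50.0
```

```bash
sed -i 's/578,-263,56/579.5,-261.3,56/' h.py
python3 - <<'E'
from h import *
plan(BC-20*bx+[0,0,-18],goal([0,0,-1],by))
E
```

```text
t 6.4 pos [ 559.5 -255.6  176.4] d [ 1.000e-01 -3.300e+00 -1.384e+02] F [-1.  -0.7  0.3] grip 80.0 q [ 0.41  0.62 -0.03  1.59  0.03  0.95  1.82]
 turn now (tool) [ 0.004 -0.001 -0.015] | shift in present axes [ 0.1384 -0.0026 -0.0032] | shift in goal axes [ 0.1384 -0.0005 -0.0033]
```

```bash
python3 -m pendant '[{"travel":[0,0,-0.003],"angular":[0,0,-0.015],"gripper":0.08},{"travel":[0.035,0,0],"angular":[0,0,0],"gripper":0.08},{"travel":[0.04,0,0],"angular":[0,0,0],"gripper":0.08},{"travel":[0.035,0,0],"angular":[0,0,0],"gripper":0.08},{"travel":[0.018,0,0],"angular":[0,0,0],"gripper":0.08},{"travel":[0.01,0,0],"angular":[0,0,0],"gripper":0.08},{"travel":[0,0,0],"angular":[0,0,0],"gripper":0.08},{"travel":[0,0,0],"angular":[0,0,0],"gripper":0.08}]'
python3 - <<'E'
from h import *
log();plan(BC-20*bx+[0,0,-18],goal([0,0,-1],by))
E
```

```text
time_s: 7.2
tool_pos: [559.6, -260.4, 39.4]
tcp_rot: [0.529, -0.471, 0.529, 0.469]
wrist_force: [-0.1, -0.5, 1.2]
grip_width: 80.0
t 7.2 pos [ 559.6 -260.4   39.4] d [ 0.   1.5 -1.4] F [-0.1 -0.5  1.2] grip 80.0 q [ 0.41  0.79 -0.03  1.7   0.03  0.65  1.82]
 turn now (tool) [ 0.003 -0.002  0.002] | shift in present axes [0.0014 0.0001 0.0015] | shift in goal axes [0.0014 0.0001 0.0015]
```

```bash
python3 -m pendant '[{"travel":[0,0,0.0015],"angular":[0,0,0],"gripper":0.055},{"travel":[0,0,0],"angular":[0,0,0],"gripper":0.055},{"travel":[0,0,0],"angular":[0,0,0],"gripper":0.045},{"travel":[0,0,0],"angular":[0,0,0],"gripper":0.045},{"travel":[0,0,0],"angular":[0,0,0],"gripper":0.045},{"travel":[0,0,0],"angular":[0,0,0],"gripper":0.045},{"travel":[0,0,0],"angular":[0,0,0],"gripper":0.045}]' 40
python3 - <<'E'
from h import *
log();plan(BC-20*bx+[0,0,150],goal([0,0,-1],by))
E
```

```text
time_s: 7.9
tool_pos: [559.9, -258.9, 39.9]
tcp_rot: [0.529, -0.471, 0.529, 0.469]
wrist_force: [-0.6, 0.0, 7.1]
grip_width: 51.7
t 7.9 pos [ 559.9 -258.9   39.9] d [ -0.2  -0.  166.1] F [-0.6  0.   7.1] grip 51.7 q [ 0.41  0.79 -0.03  1.7   0.03  0.65  1.82]
 turn now (tool) [ 0.002 -0.002  0.002] | shift in present axes [-0.1661 -0.0002 -0.0004] | shift in goal axes [-1.661e-01  2.000e-04 -1.000e-04]
```

```bash
python3 -m pendant '[{"travel":[-0.02,0,0],"angular":[0,0,0],"gripper":0.045},{"travel":[-0.035,0,0],"angular":[0,0,0],"gripper":0.045},{"travel":[-0.035,0,0],"angular":[0,0,0],"gripper":0.045},{"travel":[-0.035,0,0],"angular":[0,0,0],"gripper":0.045},{"travel":[-0.035,0,0],"angular":[0,0,0],"gripper":0.045},{"travel":[-0.035,0,0],"angular":[0,0,0],"gripper":0.045},{"travel":[-0.015,0,0],"angular":[0,0,0],"gripper":0.045},{"travel":[0,0,0],"angular":[0,0,0],"gripper":0.045}]'
python3 -m pendant '[{"travel":[0,0,0],"angular":[0,0,0.14],"gripper":0.045},{"travel":[0,0,0],"angular":[0,0,0.14],"gripper":0.045},{"travel":[0,0,0],"angular":[0,0,0],"gripper":0.045}]'
python3 - <<'E'
from h import *
log();plan(BC-20*bx+[0,0,180],goal([0,0,-1],by))
D=json.load(open('log.json'))
D=[D[0]]+D[5:]
rows=[];y=[]
for q,p in D:
    A=[a.as_matrix() for a in fkR(q)]; z=np.array([0,0,1.]);x=np.array([1.,0,0]);yy=np.array([0,1.,0])
    Z1=R.from_euler('z',-q[0]).as_matrix()
    A0b=A[0]@R.from_euler('z',-q[2]).as_matrix(); A1b=A[1]@R.from_euler('z',-q[4]).as_matrix()
    rows.append(np.stack([z,Z1@x,A[0]@z,A[1]@z,A[2]@z,Z1@yy,A0b@x,A[1]@x,A0b@yy,A1b@yy],1)); y.append(p)
M=np.concatenate(rows);Y=np.concatenate(y)
for cols in ([0,2,3,4],[0,1,2,3,4],[0,1,2,3,4,5],[0,1,2,3,4,8,9]):
    s=np.linalg.lstsq(M[:,cols],Y,rcond=None); print(cols,s[0].round(1),np.abs(M[:,cols]@s[0]-Y).max().round(1))
for q,p in D: print(np.round(q,3),np.round(p,1))
E
```

```text
time_s: 8.7
tool_pos: [560.1, -258.7, 251.1]
tcp_rot: [0.529, -0.472, 0.528, 0.468]
wrist_force: [0.7, 0.8, -1.4]
grip_width: 51.5
time_s: 9.0
tool_pos: [560.2, -256.1, 242.5]
tcp_rot: [0.455, -0.389, 0.589, 0.542]
wrist_force: [0.0, 1.8, -2.1]
grip_width: 51.7
t 9.0 pos [ 560.2 -256.1  242.5] d [-0.5 -2.8 -6.5] F [ 0.   1.8 -2.1] grip 51.7 q [0.36 0.7  0.   1.26 0.07 1.46 1.8 ]
 turn now (tool) [ 0.006  0.002 -0.288] | shift in present axes [ 0.0063 -0.0016 -0.0028] | shift in goal axes [ 0.0065  0.0002 -0.0028]
[0, 2, 3, 4] [263.3 563.6 362.9 330. ] 21.3
[0, 1, 2, 3, 4] [268.5  10.4 551.1 359.4 327.6] 21.5
[0, 1, 2, 3, 4, 5] [257.5   0.7 549.2 372.5 307.  -21.8] 0.3
[0, 1, 2, 3, 4, 8, 9] [253.4  -0.9 551.5 372.  304.6 -25.    3.1] 0.3
[-1.227  0.616 -0.013  1.425  0.008  1.103 -0.04 ] [235.2 605.1 230.1]
[ 0.036  0.557 -0.082  1.692  0.058  0.879  1.575] [584.8 -12.6 183.2]
[ 0.417  0.622 -0.016  1.584  0.028  0.949  1.825] [ 555.3 -267.9  175.7]
[ 0.407  0.62  -0.028  1.587  0.026  0.95   1.825] [ 559.6 -255.3  176.4]
[ 0.415  0.792 -0.026  1.702  0.033  0.646  1.824] [ 559.6 -260.4   39.4]
[ 0.412  0.791 -0.026  1.703  0.032  0.646  1.822] [ 559.9 -258.9   39.9]
[0.359 0.7   0.002 1.258 0.066 1.464 1.801] [ 560.2 -256.1  242.5]
```

```bash
cat > ik.py <<'E'
from h import *
from scipy.optimize import least_squares
LO=np.array([-3.12,-.3,-1.34,.26,-1.36,.01,-2.84])+.05;HI=np.array([3.12,2.06,1.32,2.42,4.5,1.98,2.84])-.05
def fk(q):
    A=[a.as_matrix() for a in fkR(q)];z=np.array([0,0,1.])
    return np.array([0,0,257.5])+549.2*A[0]@z+372.5*A[1]@z+307*A[2]@z+R.from_euler('z',-q[0]).as_matrix()@np.array([.7,-21.8,0]),fkRt(q)
def solve(p,Rg,q0,w=0.02):
    def f(q):
        P,M=fk(q); return np.r_[(P-p)/100,R.from_matrix(M.T@Rg).as_rotvec()*3,w*(q-q0)]
    r=least_squares(f,np.clip(q0,LO+1e-3,HI-1e-3),bounds=(LO,HI)); P,M=fk(r.x)
    return r.x,np.linalg.norm(P-p),np.linalg.norm(R.from_matrix(M.T@Rg).as_rotvec())
E
python3 - <<'E'
from ik import *
st=ctrl.read_state(); M=rotm(st); print('tool x',M[:,0].round(2),'mouth dir',-M[:,1].round(2))
up=np.array([0,0,1.]); q=st['joint_pos']
for h in range(-180,180,20):
    t=np.array([np.cos(np.radians(h)),np.sin(np.radians(h)),0]); Rg=goal(t,np.cross(t,up))
    out=[]
    for z in (152,245):
        best=min((solve(np.array([FOOT[0],FOOT[1],z])+19*t,Rg,q+np.array([0,0,0,0,a,0,b])) for a in(0,1.5,3,-1) for b in (0,-2,-3.5)),key=lambda r:r[1]/50+r[2]*3)
        out.append((best[0].round(2).tolist(),best[1].round(1),best[2].round(2)))
    print(h,out)
E
```

```text
tool x [-0.28  0.03 -0.96] mouth dir [ 0.95 -0.11 -0.28]
-180 [([0.24, 1.35, -0.9, 1.19, -0.03, 1.93, 0.68], np.float64(88.6), np.float64(0.34)), ([0.35, 1.43, -1.29, 1.22, -0.06, 1.93, 0.27], np.float64(96.2), np.float64(0.36))]
-160 [([-0.63, 1.23, 0.67, 1.27, -0.03, 1.93, 2.17], np.float64(99.8), np.float64(0.38)), ([-0.86, 1.39, 1.27, 1.33, 0.01, 1.93, 2.79], np.float64(112.4), np.float64(0.42))]
-140 [([-0.88, 1.51, 1.2, 1.18, -0.01, 1.93, 2.76], np.float64(54.5), np.float64(0.22)), ([-0.9, 1.4, 1.21, 1.23, 0.12, 1.93, 2.79], np.float64(59.3), np.float64(0.23))]
-120 [([-0.91, 1.54, 1.18, 1.07, 0.08, 1.93, 2.79], np.float64(5.4), np.float64(0.02)), ([-0.92, 1.38, 1.11, 1.13, 0.25, 1.93, 2.79], np.float64(9.5), np.float64(0.04))]
-100 [([-0.76, 1.24, 0.3, 1.27, 0.74, 1.87, 2.21], np.float64(0.0), np.float64(0.0)), ([-0.77, 1.1, 0.31, 1.3, 0.8, 1.93, 2.3], np.float64(0.0), np.float64(0.0))]
-80 [([-0.71, 1.14, 0.01, 1.54, 1.08, 1.79, 1.98], np.float64(0.0), np.float64(0.0)), ([-0.7, 0.99, -0.02, 1.57, 1.12, 1.86, 2.08], np.float64(0.0), np.float64(0.0))]
-60 [([-0.6, 1.11, -0.27, 
[... 1288 characters left out ...]
(0.0), np.float64(0.0))]
100 [([0.26, 1.12, -0.09, 1.62, -1.18, 1.65, 1.18], np.float64(0.0), np.float64(0.0)), ([0.26, 0.97, -0.09, 1.65, -1.2, 1.7, 1.06], np.float64(0.0), np.float64(0.0))]
120 [([0.49, 1.34, -0.77, 1.31, -0.54, 1.56, 0.67], np.float64(0.0), np.float64(0.0)), ([0.49, 1.2, -0.77, 1.34, -0.63, 1.61, 0.6], np.float64(0.0), np.float64(0.0))]
140 [([0.31, 1.39, -0.73, 1.04, -0.43, 1.93, 0.62], np.float64(0.0), np.float64(0.0)), ([0.44, 1.44, -1.22, 1.06, -0.22, 1.87, 0.25], np.float64(0.0), np.float64(0.0))]
160 [([0.37, 1.55, -1.24, 1.08, -0.01, 1.93, 0.32], np.float64(40.2), np.float64(0.16)), ([0.39, 1.45, -1.29, 1.11, -0.13, 1.93, 0.22], np.float64(42.2), np.float64(0.17))]
```

Run:
```python
from ik import *
from scipy.spatial.transform import Slerp
st=ctrl.read_state(); q=st['joint_pos'];up=np.array([0,0,1.]);M=rotm(st)
wp=np.array([590,-20,340.])
print('shift',(M.T@(wp-st['tool_pos'])/1000).round(4))
qa,e1,e2=solve(wp,M,q,.05); print('at wp',qa.round(2),e1,e2)
for h in (100,110,120):
    t=np.array([np.cos(np.radians(h)),np.sin(np.radians(h)),0]); Rg=goal(t,np.cross(t,up))
    rv=R.from_matrix(M.T@Rg).as_rotvec(); print(h,'rv',rv.round(3),np.linalg.norm(rv))
    qq=qa
    for s in np.linspace(0,1,9):
        qn,e1,e2=solve(wp,M@R.from_rotvec(rv*s).as_matrix(),qq,.05); print('  ',qn.round(2),round(e1,1),round(e2,2)); qq=qn
```

```text
shift [-0.0937  0.025   0.2382]
at wp [ 0.04  0.6  -0.04  1.17 -0.01  1.65  1.45] 0.03254077861665788 0.0001360256613368937
100 rv [ 0.817 -1.09   1.091] 1.7452820531523077
   [ 0.04  0.6  -0.04  1.17 -0.01  1.65  1.45] 0.0 0.0
   [ 0.1   0.68 -0.05  1.07 -0.14  1.8   1.39] 0.0 0.0
   [ 0.16  0.75 -0.05  1.01 -0.28  1.91  1.3 ] 0.0 0.0
   [ 0.41  0.85 -0.53  0.97 -0.19  1.93  0.98] 0.9 0.0
   [ 0.51  0.94 -0.69  0.97 -0.25  1.93  0.79] 0.2 0.0
   [ 0.57  0.97 -0.7   1.02 -0.39  1.9   0.7 ] 0.0 0.0
   [ 0.64  1.   -0.7   1.1  -0.53  1.84  0.63] 0.0 0.0
   [ 0.7   1.02 -0.7   1.21 -0.67  1.75  0.58] 0.0 0.0
   [ 0.76  1.04 -0.7   1.34 -0.8   1.66  0.56] 0.0 0.0
110 rv [ 0.707 -0.944  1.14 ] 1.640427531628694
   [ 0.04  0.6  -0.04  1.17 -0.01  1.65  1.45] 0.0 0.0
   [ 0.09  0.68 -0.05  1.06 -0.13  1.81  1.4 ] 0.0 0.0
   [ 0.2   0.77 -0.17  0.98 -0.19  1.93  1.26] 0.3 0.0
   [ 0.45  0.89 -0.71  0.97 -0.06  1.93  0.91] 7.6 0.03
   [ 0.58  1.01 -1.    0.97 -0.03  1.93  0.66] 9.7 0.04
   [ 0.65  1.15 -1.23  0.95 -0.03  1.93  0.42] 5.2 0.02
   [ 0.69  1.2  -1.22  0.97 -0.15  1.89  0.32] 0.0 0.0
   [ 0.75  1.25 -1.22  1.06 -0.27  1.79  0.25] 0.0 0.0
   [ 0.82  1.28 -1.22  1.18 -0.39  1.66  0.2 ] 0.0 0.0
120 rv [ 0.597 -0.796  1.182] 1.5451000302636135
   [ 0.04  0.6  -0.04  1.17 -0.01  1.65  1.45] 0.0 0.0
   [ 0.08  0.69 -0.05  1.06 -0.11  1.82  1.4 ] 0.0 0.0
   [ 0.25  0.78 -0.35  0.97 -0.08  1.93  1.2 ] 2.9 0.01
   [ 0.42  0.87 -0.67  0.99 -0.04  1.93  0.96] 14.7 0.06
   [ 0.55  0.99 -0.95  0.99 -0.03  1.93  0.72] 21.1 0.09
   [ 0.63  1.13 -1.2   0.99 -0.02  1.93  0.46] 20.9 0.09
   [ 0.67  1.23 -1.29  0.97 -0.09  1.93  0.3 ] 14.6 0.06
   [ 0.68  1.29 -1.29  0.96 -0.2   1.93  0.19] 4.1 0.02
   [ 0.73  1.34 -1.28  1.02 -0.31  1.85  0.12] 0.0 0.0
```

Run:
```python
from ik import *
st=ctrl.read_state(); q=st['joint_pos'];up=np.array([0,0,1.])
wp=np.array([590,-20,330.])
for h in (95,105):
    t=np.array([np.cos(np.radians(h)),np.sin(np.radians(h)),0]); Rg=goal(t,np.cross(t,up))
    # going back: unroll by -pi/2 about x, then untilt about y
    R1=Rg@R.from_rotvec([-np.pi/2,0,0]).as_matrix(); R0=R1@R.from_rotvec([0,np.pi/2,0]).as_matrix()
    print(h,'down pose y axis',R0[:,1].round(2),R0[:,0].round(2),'turn now',R.from_matrix(rotm(st).T@R0).as_rotvec().round(3))
    qq=q
    seq=[R0@R.from_rotvec([0,-a,0]).as_matrix() for a in np.linspace(0,np.pi/2,6)]+[R1@R.from_rotvec([a,0,0]).as_matrix() for a in np.linspace(0,np.pi/2,6)]
    for Rx in seq:
        qn,e1,e2=solve(wp,Rx,qq,.05); print('  ',qn.round(2),round(e1,1),round(e2,2)); qq=qn
```

```text
95 down pose y axis [-1.   -0.09  0.  ] [-0.  0. -1.] turn now [-0.2    0.032 -0.287]
   [ 0.08  0.45 -0.12  1.44  0.06  1.26  1.6 ] 0.0 0.0
   [ 0.28  0.5  -0.22  1.41 -0.21  1.31  1.81] 0.0 0.0
   [ 0.46  0.58 -0.31  1.39 -0.44  1.39  1.97] 0.0 0.0
   [ 0.59  0.7  -0.4   1.39 -0.63  1.48  2.08] 0.0 0.0
   [ 0.68  0.84 -0.48  1.4  -0.78  1.57  2.17] 0.0 0.0
   [ 0.74  0.99 -0.56  1.43 -0.92  1.64  2.24] 0.0 0.0
   [ 0.74  0.99 -0.56  1.43 -0.92  1.64  2.24] 0.0 0.0
   [ 0.71  0.97 -0.49  1.43 -0.95  1.68  1.95] 0.0 0.0
   [ 0.68  0.96 -0.43  1.43 -0.98  1.71  1.67] 0.0 0.0
   [ 0.65  0.95 -0.37  1.43 -1.01  1.74  1.37] 0.0 0.0
   [ 0.62  0.94 -0.31  1.44 -1.04  1.77  1.08] 0.0 0.0
   [ 0.59  0.93 -0.26  1.44 -1.06  1.8   0.79] 0.0 0.0
105 down pose y axis [-0.97 -0.26  0.  ] [-0.  0. -1.] turn now [-0.373  0.057 -0.284]
   [ 0.1   0.45 -0.17  1.44  0.08  1.26  1.76] 0.0 0.0
   [ 0.29  0.53 -0.26  1.36 -0.17  1.37  1.94] 0.0 0.0
   [ 0.44  0.64 -0.34  1.3  -0.37  1.5   2.05] 0.0 0.0
   [ 0.55  0.76 -0.41  1.26 -0.54  1.62  2.11] 0.0 0.0
   [ 0.62  0.9  -0.48  1.25 -0.69  1.72  2.15] 0.0 0.0
   [ 0.67  1.04 -0.56  1.27 -0.84  1.8   2.17] 0.0 0.0
   [ 0.67  1.04 -0.56  1.27 -0.84  1.8   2.17] 0.0 0.0
   [ 0.64  1.02 -0.49  1.28 -0.87  1.84  1.89] 0.0 0.0
   [ 0.61  1.01 -0.42  1.28 -0.91  1.87  1.61] 0.0 0.0
   [ 0.58  1.   -0.35  1.28 -0.94  1.9   1.32] 0.0 0.0
   [ 0.55  0.99 -0.28  1.28 -0.97  1.93  1.03] 0.0 0.0
   [ 0.55  0.99 -0.28  1.28 -0.97  1.93  0.72] 0.0 0.0
```

```bash
python3 -m pendant '[{"travel":[0,0,0],"angular":[-0.1,0.016,-0.143],"gripper":0.045},{"travel":[0,0,0],"angular":[-0.1,0.016,-0.143],"gripper":0.045},{"travel":[-0.015,-0.008,0.03],"angular":[0,0,0],"gripper":0.045},{"travel":[-0.018,-0.01,0.042],"angular":[0,0,0],"gripper":0.045},{"travel":[-0.018,-0.01,0.042],"angular":[0,0,0],"gripper":0.045},{"travel":[-0.018,-0.01,0.042],"angular":[0,0,0],"gripper":0.045},{"travel":[-0.015,-0.01,0.042],"angular":[0,0,0],"gripper":0.045},{"travel":[-0.004,-0.003,0.034],"angular":[0,0,0],"gripper":0.045}]'
cat > g.py <<'E'
from ik import *
t=np.array([np.cos(np.radians(95)),np.sin(np.radians(95)),0]); up=np.array([0,0,1.]); Rg=goal(t,np.cross(t,up))
R1=Rg@R.from_rotvec([-np.pi/2,0,0]).as_matrix(); R0=R1@R.from_rotvec([0,np.pi/2,0]).as_matrix()
E
python3 -c "
from g import *
plan([590,-20,330],R0)"
```

```text
time_s: 9.8
tool_pos: [600.4, -20.3, 335.2]
tcp_rot: [0.477, -0.507, 0.493, 0.522]
wrist_force: [-0.4, 0.2, -0.8]
grip_width: 51.6
t 9.8 pos [600.4 -20.3 335.2] d [-10.4   0.3  -5.2] F [-0.4  0.2 -0.8] grip 51.6 q [ 0.06  0.48 -0.11  1.37  0.05  1.32  1.58]
 turn now (tool) [-0.03   0.    -0.031] | shift in present axes [0.0055 0.0102 0.0009] | shift in goal axes [0.0052 0.0103 0.0012]
```

Tilt: about −y by π/2, in 0.14 rad rows.

```bash
python3 -m pendant '[{"travel":[0,0,0],"angular":[-0.03,0,-0.03],"gripper":0.045},{"travel":[0,0,0],"angular":[0,-0.14,0],"gripper":0.045},{"travel":[0,0,0],"angular":[0,-0.14,0],"gripper":0.045},{"travel":[0,0,0],"angular":[0,-0.14,0],"gripper":0.045},{"travel":[0,0,0],"angular":[0,-0.14,0],"gripper":0.045},{"travel":[0,0,0],"angular":[0,-0.14,0],"gripper":0.045},{"travel":[0,0,0],"angular":[0,-0.14,0],"gripper":0.045},{"travel":[0,0,0],"angular":[0,-0.14,0],"gripper":0.045}]'
python3 -m pendant '[{"travel":[0,0,0],"angular":[0,-0.14,0],"gripper":0.045},{"travel":[0,0,0],"angular":[0,-0.14,0],"gripper":0.045},{"travel":[0,0,0],"angular":[0,-0.14,0],"gripper":0.045},{"travel":[0,0,0],"angular":[0,-0.14,0],"gripper":0.045},{"travel":[0,0,0],"angular":[0,0,0],"gripper":0.045}]'
python3 -c "
from g import *
plan([590,-20,330],R1)"
```

```text
time_s: 10.6
tool_pos: [599.6, -24.9, 333.4]
tcp_rot: [0.648, -0.212, 0.199, 0.704]
wrist_force: [-0.2, 0.4, -2.6]
grip_width: 51.6
time_s: 11.1
tool_pos: [598.7, -25.4, 326.9]
tcp_rot: [0.678, -0.005, 0.017, 0.735]
wrist_force: [0.2, 0.4, -2.2]
grip_width: 51.8
t 11.1 pos [598.7 -25.4 326.9] d [-8.7  5.4  3.1] F [ 0.2  0.4 -2.2] grip 51.8 q [ 0.72  0.97 -0.52  1.41 -0.92  1.66  2.22]
 turn now (tool) [-0.019 -0.03   0.006] | shift in present axes [0.006  0.0083 0.0031] | shift in goal axes [0.0062 0.0082 0.0031]
```

Now roll +π/2 about the tool x axis.

```bash
python3 -m pendant '[{"travel":[0,0,0],"angular":[0,-0.03,0],"gripper":0.045},{"travel":[0,0,0],"angular":[0.14,0,0],"gripper":0.045},{"travel":[0,0,0],"angular":[0.14,0,0],"gripper":0.045},{"travel":[0,0,0],"angular":[0.14,0,0],"gripper":0.045},{"travel":[0,0,0],"angular":[0.14,0,0],"gripper":0.045},{"travel":[0,0,0],"angular":[0.14,0,0],"gripper":0.045},{"travel":[0,0,0],"angular":[0.14,0,0],"gripper":0.045},{"travel":[0,0,0],"angular":[0.14,0,0],"gripper":0.045}]'
python3 -m pendant '[{"travel":[0,0,0],"angular":[0.14,0,0],"gripper":0.045},{"travel":[0,0,0],"angular":[0.14,0,0],"gripper":0.045},{"travel":[0,0,0],"angular":[0.14,0,0],"gripper":0.045},{"travel":[0,0,0],"angular":[0.14,0,0],"gripper":0.045},{"travel":[0,0,0],"angular":[0,0,0],"gripper":0.045},{"travel":[0,0,0],"angular":[0,0,0],"gripper":0.045}]'
python3 -c "
from g import *
plan(FOOT+[0,0,210]+19*t,Rg);log()
snap('side','side4.png');snap('scene','scene4.png')"
```

```text
time_s: 11.9
tool_pos: [600.2, -22.2, 336.7]
tcp_rot: [0.596, 0.318, 0.351, 0.648]
wrist_force: [-0.1, 0.5, -1.5]
grip_width: 51.5
time_s: 12.5
tool_pos: [600.2, -22.5, 335.9]
tcp_rot: [0.487, 0.469, 0.514, 0.528]
wrist_force: [-0.4, 0.6, -1.2]
grip_width: 51.3
t 12.5 pos [600.2 -22.5 335.9] d [-31.9 171.7 -85.9] F [-0.4  0.6 -1.2] grip 51.3 q [ 0.57  0.92 -0.24  1.41 -1.08  1.82  0.79]
 turn now (tool) [0.032 0.001 0.004] | shift in present axes [ 0.1742 -0.0846 -0.0197] | shift in goal axes [ 0.1739 -0.0859 -0.0168]
```

View pics/side4.png

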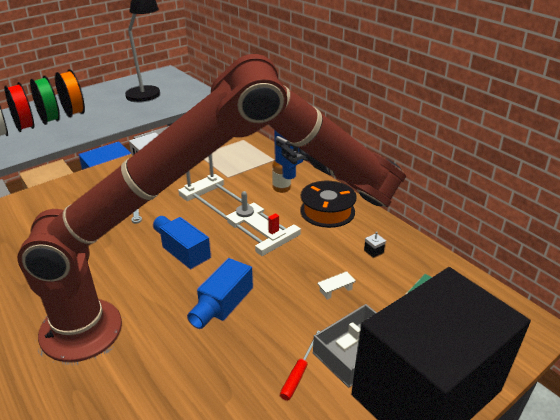

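View pics/scene4.png

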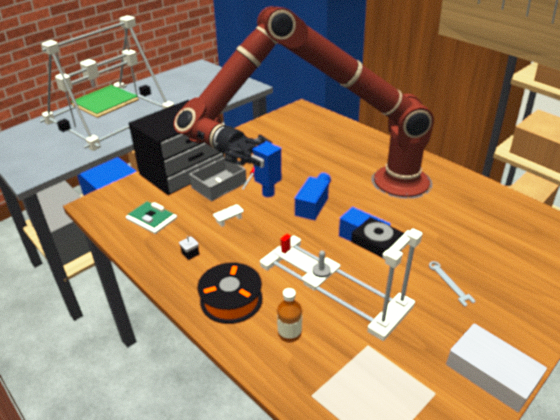

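The bottle hangs neck down: scene (267,170), mouth about (268,192). The peg is at (322,262). I move over the peg.

```bash
python3 -m pendant '[{"travel":[0,0,0],"angular":[0.032,0,0],"gripper":0.045},{"travel":[0.02,-0.005,-0.003],"angular":[0,0,0],"gripper":0.045},{"travel":[0.03,-0.01,-0.003],"angular":[0,0,0],"gripper":0.045},{"travel":[0.035,-0.01,-0.003],"angular":[0,0,0],"gripper":0.045},{"travel":[0.035,-0.015,-0.003],"angular":[0,0,0],"gripper":0.045},{"travel":[0.03,-0.015,-0.003],"angular":[0,0,0],"gripper":0.045},{"travel":[0.015,-0.015,-0.002],"angular":[0,0,0],"gripper":0.045},{"travel":[0.009,-0.01,0],"angular":[0,0,0],"gripper":0.045}]'
python3 -m pendant '[{"travel":[0,0,0],"angular":[0,0,0],"gripper":0.045},{"travel":[0,0,0],"angular":[0,0,0],"gripper":0.045},{"travel":[0,0,0],"angular":[0,0,0],"gripper":0.045}]'
python3 - <<'E'
from g import *
plan(FOOT+[0,0,210]+19*t,Rg)
st=ctrl.read_state(); M=rotm(st); mouth=st['tool_pos']-19*M[:,0]-112*M[:,1]
print('x,y axes',M[:,0].round(3),M[:,1].round(3),'mouth',mouth)
for n in('side','scene'):
    im=snap(n,n+'5.png'); u=proj(cam(n),mouth).astype(int); print(u,proj(cam(n),FOOT+[0,0,65]))
    cv2.imwrite('pics/c%s5.png'%n,cv2.resize(im[u[1]-60:u[1]+60,u[0]-70:u[0]+70,::-1],None,fx=5,fy=5,interpolation=cv2.INTER_CUBIC))
E
```

```text
time_s: 13.4
tool_pos: [567.2, 150.0, 253.7]
tcp_rot: [0.477, 0.479, 0.523, 0.52]
wrist_force: [0.2, 0.9, -2.1]
grip_width: 51.6
time_s: 13.7
tool_pos: [568.9, 146.9, 254.4]
tcp_rot: [0.479, 0.479, 0.522, 0.518]
wrist_force: [-0.1, 0.6, -1.5]
grip_width: 51.2
t 13.7 pos [568.9 146.9 254.4] d [-0.7  2.4 -4.4] F [-0.1  0.6 -1.5] grip 51.2 q [ 0.39  0.95 -0.28  1.72 -1.19  1.52  1.03]
 turn now (tool) [-0.004  0.005  0.003] | shift in present axes [ 0.0024 -0.0044 -0.0004] | shift in goal axes [ 0.0024 -0.0044 -0.0005]
x,y axes [-0.083  0.997 -0.003] [0.004 0.003 1.   ] mouth [570.04255913 127.56976448 142.46239927]
[244 180] [244.0360726 190.9325346]
[321 239] [321.9768522  250.97428687]
```

View pics/cside5.png

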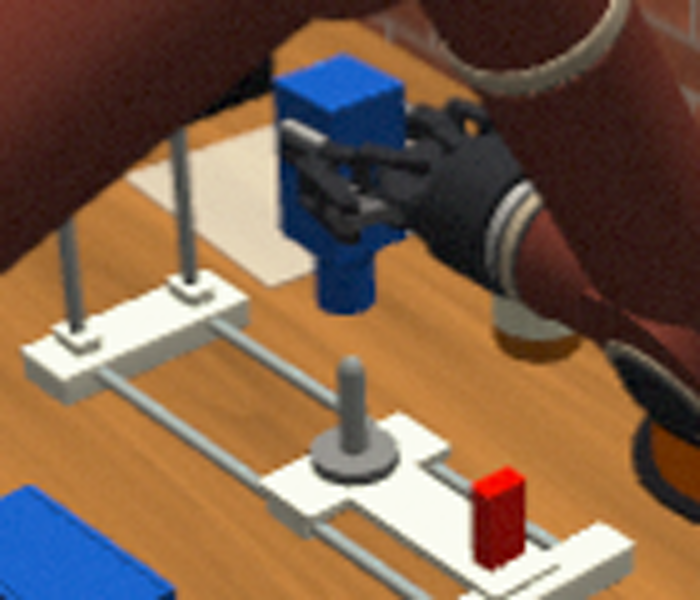

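View pics/cscene5.png

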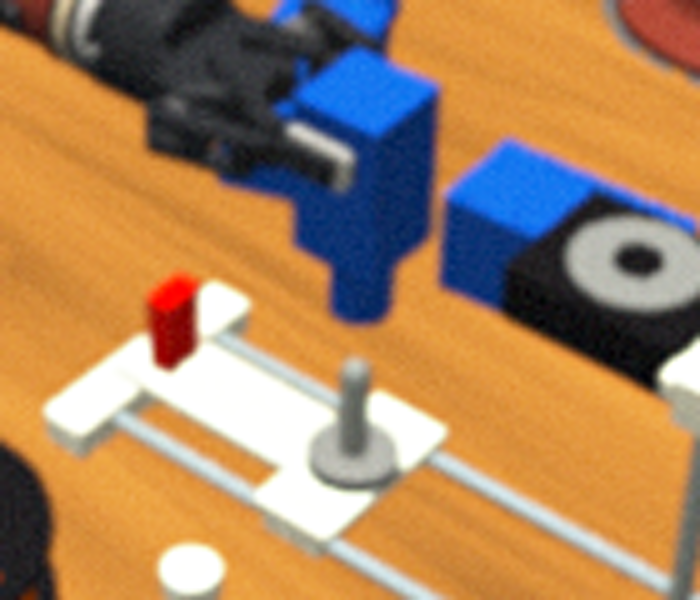

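Run:
```python
from g import *
s=cam('scene');d=cam('side')
S=lambda x,y:(321-70+(x+.5)/5-.5,239-60+(y+.5)/5-.5); D=lambda x,y:(244-70+(x+.5)/5-.5,180-60+(y+.5)/5-.5)
print('mouth',two(s,S(361,300),d,D(345,293)))
print('tip',two(s,S(355,362),d,D(351,359)))
print('foot',two(s,S(355.5,454),d,D(354.5,452)))
# sub: onz
print('mouth onz142',onz(s,S(361,300),142.4),onz(d,D(345,293),142.4))
print('foot onz',onz(s,S(355.5,454),40),onz(d,D(354.5,452),40))
print('tip onz',onz(s,S(355,362),104),onz(d,D(351,359),104))
```

```text
mouth (array([568.64999642, 131.28683883, 148.24967205]), np.float64(1.570967202722703))
tip (array([569.19379064, 129.28747115, 104.02323797]), np.float64(1.4452491401980836))
foot (array([568.88662166, 131.28148736,  37.19415286]), np.float64(0.03886820241045003))
mouth onz142 [564.15257477 126.37134595 142.4       ] [573.40921804 140.17102562 142.4       ]
foot onz [571.12265792 133.19766964  40.        ] [566.68048732 127.86356646  40.        ]
tip onz [569.83510381 128.91703274 104.        ] [568.77605888 129.94364423 104.        ]
```

Grasping the bottle happened with its axis 16 mm behind the TCP, not 19. That gives a mouth of (569.8,130.6), which agrees with vision at (568.6,131.3) and with the peg axis at (569.3,130.1). I lower part-way and check.

```bash
python3 -m pendant '[{"travel":[0,-0.01,0],"angular":[-0.004,0.004,0.003],"gripper":0.045},{"travel":[0,-0.01,0],"angular":[0,0,0],"gripper":0.045},{"travel":[0,-0.01,0],"angular":[0,0,0],"gripper":0.045},{"travel":[0,-0.006,0],"angular":[0,0,0],"gripper":0.045},{"travel":[0,0,0],"angular":[0,0,0],"gripper":0.045},{"travel":[0,0,0],"angular":[0,0,0],"gripper":0.045}]'
python3 - <<'E'
from g import *
plan(FOOT+[0,0,112]+16*t,Rg)
st=ctrl.read_state(); M=rotm(st); mouth=st['tool_pos']-16*M[:,0]-112*M[:,1]
print('x,y axes',M[:,0].round(3),M[:,1].round(3),'mouth',mouth)
for n,u in(('side',(244,180)),('scene',(321,239))):
    im=snap(n,n+'6.png')
    cv2.imwrite('pics/c%s6.png'%n,cv2.resize(im[u[1]-60:u[1]+60,u[0]-70:u[0]+70,::-1],None,fx=5,fy=5,interpolation=cv2.INTER_CUBIC))
E
```

```text
time_s: 14.4
tool_pos: [567.8, 148.4, 218.0]
tcp_rot: [0.476, 0.478, 0.522, 0.522]
wrist_force: [0.5, -0.3, -0.1]
grip_width: 51.5
t 14.4 pos [567.8 148.4 218. ] d [  0.7  -2.2 -66. ] F [ 0.5 -0.3 -0.1] grip 51.5 q [ 0.39  1.01 -0.28  1.72 -1.18  1.51  1.08]
 turn now (tool) [-0.002 -0.002 -0.002] | shift in present axes [-0.0023 -0.066   0.0006] | shift in goal axes [-0.0022 -0.066   0.0005]
x,y axes [-0.089  0.996  0.002] [ 0.003 -0.002  1.   ] mouth [568.97716945 132.66511888 105.95706129]
```

View pics/cside6.png

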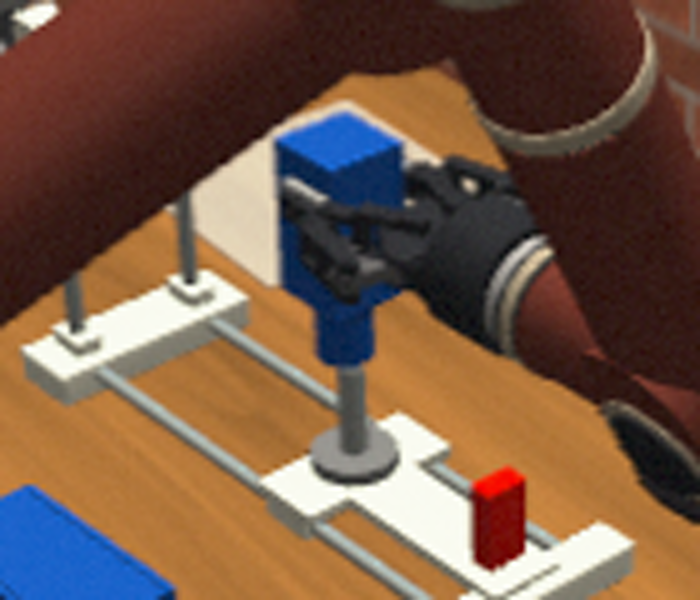

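View pics/cscene6.png

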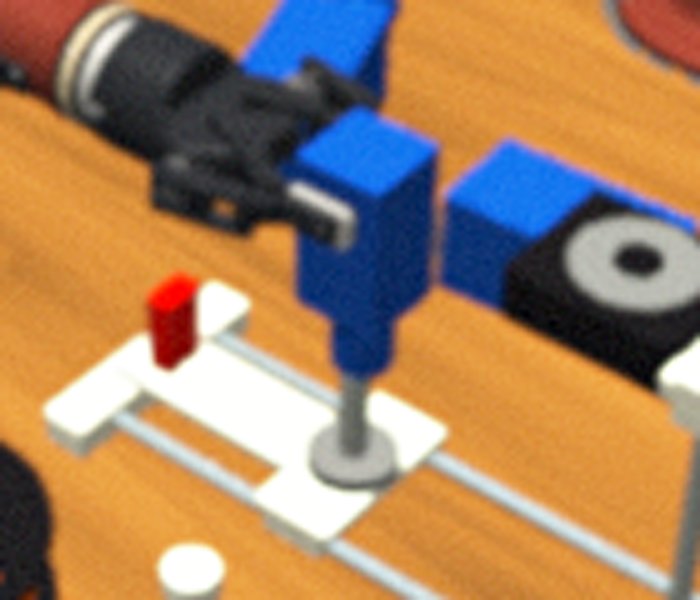

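Both views show the neck about 3.5 mm off: side 345 against peg 352, scene 363 against 355. That means moving about (+1.5,−2.8) mm in world axes, and the pose reading agrees. I correct before going on.

```bash
python3 -m pendant '[{"travel":[-0.0026,0,0.0013],"angular":[0,0,0],"gripper":0.045},{"travel":[0,0,0],"angular":[0,0,0],"gripper":0.045},{"travel":[0,0,0],"angular":[0,0,0],"gripper":0.045}]'
python3 - <<'E'
from g import *
plan(FOOT+[0,0,112]+16*t,Rg)
for n,u in(('side',(244,180)),('scene',(321,239))):
    im=snap(n,n+'7.png')
    cv2.imwrite('pics/c%s7.png'%n,cv2.resize(im[u[1]-30:u[1]+50,u[0]-40:u[0]+40,::-1],None,fx=5,fy=5,interpolation=cv2.INTER_CUBIC))
a=np.hstack([cv2.imread('pics/cside7.png'),cv2.imread('pics/cscene7.png')]);cv2.imwrite('pics/c7.png',a)
E
```

```text
time_s: 14.8
tool_pos: [569.4, 145.7, 218.3]
tcp_rot: [0.477, 0.478, 0.522, 0.522]
wrist_force: [0.6, -0.3, -1.5]
grip_width: 51.6
t 14.8 pos [569.4 145.7 218.3] d [ -0.9   0.6 -66.3] F [ 0.6 -0.3 -1.5] grip 51.6 q [ 0.39  1.01 -0.28  1.71 -1.18  1.51  1.08]
 turn now (tool) [-0.002 -0.002 -0.001] | shift in present axes [ 0.0006 -0.0663 -0.0008] | shift in goal axes [ 0.0006 -0.0663 -0.0009]
```

View pics/c7.png

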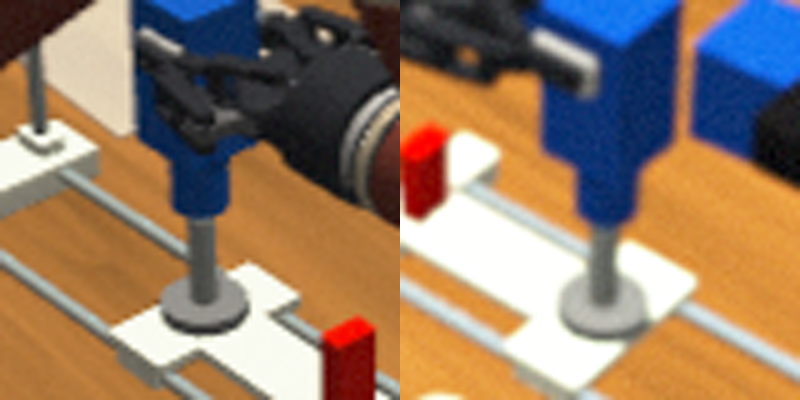

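Neck and peg now line up: side 201 against 202, scene 607 against 603. I go down.

```bash
python3 -m pendant '[{"travel":[0,-0.01,0],"angular":[0,0,0],"gripper":0.045},{"travel":[0,-0.01,0],"angular":[0,0,0],"gripper":0.045},{"travel":[0,-0.01,0],"angular":[0,0,0],"gripper":0.045},{"travel":[0,-0.01,0],"angular":[0,0,0],"gripper":0.045},{"travel":[0,-0.005,0],"angular":[0,0,0],"gripper":0.045},{"travel":[0,-0.005,0],"angular":[0,0,0],"gripper":0.045},{"travel":[0,0,0],"angular":[0,0,0],"gripper":0.045},{"travel":[0,0,0],"angular":[0,0,0],"gripper":0.045}]'
python3 - <<'E'
from g import *
plan(FOOT+[0,0,112]+16*t,Rg)
for n,u in(('side',(244,180)),('scene',(321,239))):
    im=snap(n,n+'8.png')
    cv2.imwrite('pics/c%s8.png'%n,cv2.resize(im[u[1]-30:u[1]+50,u[0]-40:u[0]+40,::-1],None,fx=5,fy=5,interpolation=cv2.INTER_CUBIC))
a=np.hstack([cv2.imread('pics/cside8.png'),cv2.imread('pics/cscene8.png')]);cv2.imwrite('pics/c8.png',a)
E
```

```text
time_s: 15.7
tool_pos: [569.3, 146.0, 168.3]
tcp_rot: [0.476, 0.478, 0.522, 0.522]
wrist_force: [-0.1, -0.1, -0.9]
grip_width: 51.6
t 15.7 pos [569.3 146.  168.3] d [ -0.8   0.3 -16.3] F [-0.1 -0.1 -0.9] grip 51.6 q [ 0.38  1.09 -0.27  1.69 -1.16  1.49  1.14]
 turn now (tool) [-0.002 -0.002 -0.002] | shift in present axes [ 0.0003 -0.0163 -0.0007] | shift in goal axes [ 0.0004 -0.0163 -0.0008]
```

View pics/c8.png

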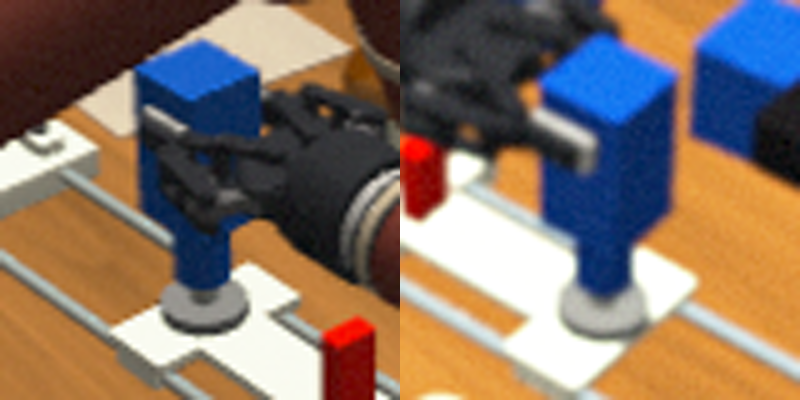

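About 16 mm remain and there is no contact force. I lower slowly.

```bash
python3 -m pendant '[{"travel":[0,-0.004,0],"angular":[0,0,0],"gripper":0.045},{"travel":[0,-0.004,0],"angular":[0,0,0],"gripper":0.045},{"travel":[0,-0.003,0],"angular":[0,0,0],"gripper":0.045},{"travel":[0,-0.001,0],"angular":[0,0,0],"gripper":0.045},{"travel":[0,0,0],"angular":[0,0,0],"gripper":0.045}]'
python3 -m pendant '[{"travel":[0,-0.001,0],"angular":[0,0,0],"gripper":0.045},{"travel":[0,-0.001,0],"angular":[0,0,0],"gripper":0.045}]'
```

```text
time_s: 16.3
tool_pos: [569.1, 145.9, 155.8]
tcp_rot: [0.476, 0.478, 0.522, 0.521]
wrist_force: [-0.2, 0.6, -2.0]
grip_width: 51.4
time_s: 16.5
tool_pos: [569.3, 145.9, 154.1]
tcp_rot: [0.476, 0.478, 0.522, 0.522]
wrist_force: [-0.4, -0.2, -0.9]
grip_width: 51.6
```

```bash
python3 -m pendant '[{"travel":[0,-0.001,0],"angular":[0,0,0],"gripper":0.045},{"travel":[0,-0.0005,0],"angular":[0,0,0],"gripper":0.045}]'
```

```text
time_s: 16.7
tool_pos: [569.2, 145.9, 152.5]
tcp_rot: [0.476, 0.478, 0.522, 0.522]
wrist_force: [1.3, -0.6, -0.5]
grip_width: 51.7
```

```bash
python3 -m pendant '[{"travel":[0,-0.001,0],"angular":[0,0,0],"gripper":0.045},{"travel":[0,0,0],"angular":[0,0,0],"gripper":0.045}]'; python3 -m pendant '[{"travel":[0,-0.001,0],"angular":[0,0,0],"gripper":0.045},{"travel":[0,0,0],"angular":[0,0,0],"gripper":0.045}]'; python3 -c "
from g import *
st=ctrl.read_state();print(st['moment'])"
```

```text
time_s: 16.9
tool_pos: [569.2, 145.9, 151.8]
tcp_rot: [0.476, 0.478, 0.522, 0.522]
wrist_force: [-0.1, -0.1, -0.1]
grip_width: 51.5
time_s: 17.1
tool_pos: [569.1, 145.9, 151.7]
tcp_rot: [0.476, 0.478, 0.521, 0.522]
wrist_force: [-0.7, -1.8, 2.4]
grip_width: 51.5
[-5.21442633e-01  2.74151973e-04  1.39439009e-01]
```

Contact: z stalls at 151.7 mm, where 152 was expected, and the force turns to +2.4 N. I release.

```bash
python3 -m pendant '[{"travel":[0,0,0],"angular":[0,0,0],"gripper":0.055},{"travel":[0,0,0],"angular":[0,0,0],"gripper":0.06},{"travel":[0,0,0],"angular":[0,0,0],"gripper":0.07},{"travel":[0,0,0],"angular":[0,0,0],"gripper":0.08},{"travel":[0,0,0],"angular":[0,0,0],"gripper":0.085},{"travel":[0,0,0],"angular":[0,0,0],"gripper":0.085}]'
python3 - <<'E'
from g import *
plan(FOOT+[0,0,112]-80*t,Rg)
for n,u in(('side',(244,170)),('scene',(321,229))):
    im=snap(n,n+'9.png')
    cv2.imwrite('pics/c%s9.png'%n,cv2.resize(im[u[1]-40:u[1]+60,u[0]-40:u[0]+40,::-1],None,fx=5,fy=5,interpolation=cv2.INTER_CUBIC))
a=np.hstack([cv2.imread('pics/cside9.png'),cv2.imread('pics/cscene9.png')]);cv2.imwrite('pics/c9.png',a)
E
```

```text
time_s: 17.7
tool_pos: [569.2, 145.9, 150.4]
tcp_rot: [0.476, 0.478, 0.522, 0.522]
wrist_force: [-0.1, 0.1, -0.4]
grip_width: 85.1
t 17.7 pos [569.2 145.9 150.4] d [  7.7 -95.3   1.6] F [-0.1  0.1 -0.4] grip 85.1 q [ 0.38  1.12 -0.26  1.69 -1.16  1.48  1.16]
 turn now (tool) [-0.002 -0.002 -0.001] | shift in present axes [-0.0956  0.0017 -0.0008] | shift in goal axes [-0.0956  0.0016 -0.0006]
```

View pics/c9.png

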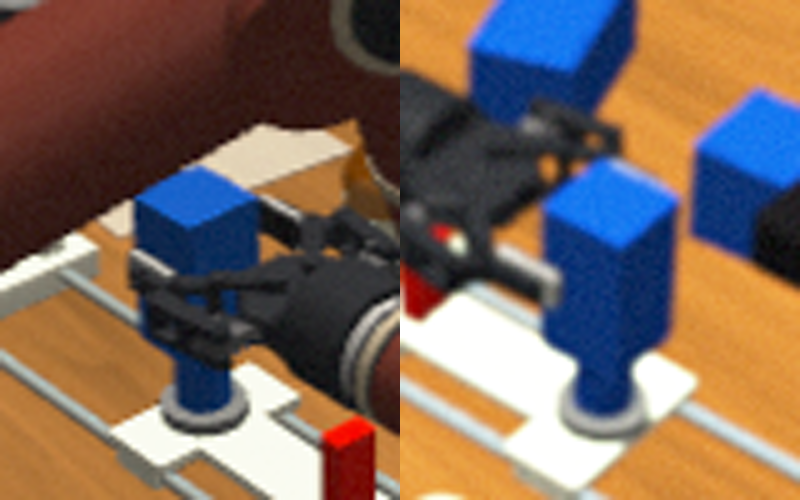

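The bottle stands upright on the collar and the fingers are clear of it. I retreat along the tool axis.

```bash
python3 -m pendant '[{"travel":[-0.008,0.001,0],"angular":[0,0,0],"gripper":0.085},{"travel":[-0.015,0.001,0],"angular":[0,0,0],"gripper":0.085},{"travel":[-0.02,0.001,0],"angular":[0,0,0],"gripper":0.085},{"travel":[-0.03,0.001,0],"angular":[0,0,0],"gripper":0.085},{"travel":[-0.03,0.002,0],"angular":[0,0,0],"gripper":0.085},{"travel":[-0.03,0.01,0],"angular":[0,0,0],"gripper":0.085},{"travel":[-0.03,0.03,0],"angular":[0,0,0],"gripper":0.085},{"travel":[-0.03,0.04,0],"angular":[0,0,0],"gripper":0.06}]'
python3 - <<'E'
from g import *
plan(HANDLE+[0,-30,200],R0)
im=snap('side','side10.png')
E
```

```text
time_s: 18.6
tool_pos: [585.9, -50.1, 235.2]
tcp_rot: [0.476, 0.48, 0.523, 0.52]
wrist_force: [1.1, 0.1, 1.0]
grip_width: 72.7
t 18.6 pos [585.9 -50.1 235.2] d [-5.2 20.4 49.8] F [1.1 0.1 1. ] grip 72.7 q [ 0.59  1.06 -0.19  1.42 -1.01  1.81  0.91]
 turn now (tool) [-1.214  1.207 -1.215] | shift in present axes [ 0.0208  0.0498 -0.0038] | shift in goal axes [-0.0498  0.0034  0.0208]
```

View pics/side10.png

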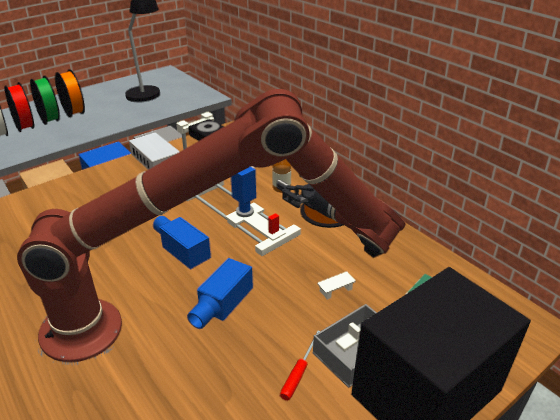

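```bash
python3 -m pendant '[{"travel":[-0.01,0.03,0],"angular":[0,0,0],"gripper":0.06},{"travel":[-0.01,0.03,0],"angular":[0,0,0],"gripper":0.06},{"travel":[0,0.02,0],"angular":[0,0,0],"gripper":0.06},{"travel":[0,0,0],"angular":[-0.14,0,0],"gripper":0.06},{"travel":[0,0,0],"angular":[-0.14,0,0],"gripper":0.06},{"travel":[0,0,0],"angular":[-0.14,0,0],"gripper":0.06},{"travel":[0,0,0],"angular":[-0.14,0,0],"gripper":0.06},{"travel":[0,0,0],"angular":[-0.14,0,0],"gripper":0.06}]'
python3 -m pendant '[{"travel":[0,0,0],"angular":[-0.14,0,0],"gripper":0.06},{"travel":[0,0,0],"angular":[-0.14,0,0],"gripper":0.06},{"travel":[0,0,0],"angular":[-0.14,0,0],"gripper":0.06},{"travel":[0,0,0],"angular":[-0.14,0,0],"gripper":0.06},{"travel":[0,0,0],"angular":[-0.14,0,0],"gripper":0.06},{"travel":[0,0,0],"angular":[-0.14,0,0],"gripper":0.06},{"travel":[0,0,0],"angular":[0,0.14,0],"gripper":0.06},{"travel":[0,0,0],"angular":[0,0.14,0],"gripper":0.06}]'
python3 -m pendant '[{"travel":[0,0,0],"angular":[0,0.14,0],"gripper":0.06},{"travel":[0,0,0],"angular":[0,0.14,0],"gripper":0.06},{"travel":[0,0,0],"angular":[0,0.14,0],"gripper":0.06},{"travel":[0,0,0],"angular":[0,0.14,0],"gripper":0.06},{"travel":[0,0,0],"angular":[0,0.14,0],"gripper":0.06},{"travel":[0,0,0],"angular":[0,0.14,0],"gripper":0.06},{"travel":[0,0,0],"angular":[0,0.14,0],"gripper":0.06},{"travel":[0,0,0],"angular":[0,0.14,0],"gripper":0.06}]'
python3 - <<'E'
from g import *
plan(HANDLE+[0,0,90],goal([0,0,-1],dy))
E
```

```text
time_s: 19.45
tool_pos: [588.2, -68.5, 315.8]
tcp_rot: [0.613, 0.284, 0.31, 0.669]
wrist_force: [-0.2, 1.0, -0.5]
grip_width: 60.1
time_s: 20.25
tool_pos: [588.2, -70.3, 313.7]
tcp_rot: [0.668, -0.092, 0.109, 0.73]
wrist_force: [0.7, 0.6, 0.2]
grip_width: 59.5
time_s: 21.05
tool_pos: [588.6, -69.1, 317.7]
tcp_rot: [0.509, -0.468, 0.446, 0.569]
wrist_force: [-0.3, -0.2, -0.6]
grip_width: 59.8
t 21.05 pos [588.6 -69.1 317.7] d [  -7.9   69.4 -142.7] F [-0.3 -0.2 -0.6] grip 59.8 q [ 0.25  0.5  -0.15  1.4  -0.09  1.31  1.79]
 turn now (tool) [-0.001  0.165 -0.031] | shift in present axes [ 0.1522 -0.0025  0.0455] | shift in goal axes [0.1427 0.0021 0.0699]
```

```bash
python3 -m pendant '[{"travel":[0,0,0],"angular":[0,0.14,-0.03],"gripper":0.06},{"travel":[0.01,0,0.01],"angular":[0,0.025,0],"gripper":0.06},{"travel":[0.03,0,0.015],"angular":[0,0,0],"gripper":0.06},{"travel":[0.04,0.001,0.02],"angular":[0,0,0],"gripper":0.06},{"travel":[0.03,0.001,0.015],"angular":[0,0,0],"gripper":0.06},{"travel":[0.02,0,0.01],"angular":[0,0,0],"gripper":0.06},{"travel":[0,0,0],"angular":[0,0,0],"gripper":0.06},{"travel":[0,0,0],"angular":[0,0,0],"gripper":0.06}]'
python3 - <<'E'
from g import *
plan(HANDLE+[0,0,-32],goal([0,0,-1],dy))
E
```

```text
time_s: 21.85
tool_pos: [580.5, 2.5, 187.6]
tcp_rot: [0.479, -0.518, 0.478, 0.523]
wrist_force: [0.7, -0.8, 0.4]
grip_width: 60.2
t 21.85 pos [580.5   2.5 187.6] d [   0.2   -2.2 -134.6] F [ 0.7 -0.8  0.4] grip 60.2 q [ 0.03  0.55 -0.11  1.68  0.07  0.91  1.55]
 turn now (tool) [ 0.001  0.006 -0.003] | shift in present axes [ 0.1346 -0.0003 -0.003 ] | shift in goal axes [ 0.1346  0.     -0.0022]
```

```bash
python3 -m pendant '[{"travel":[0.025,0,-0.001],"angular":[0,0.006,0],"gripper":0.06},{"travel":[0.035,0,-0.001],"angular":[0,0,0],"gripper":0.06},{"travel":[0.035,0,0],"angular":[0,0,0],"gripper":0.06},{"travel":[0.025,0,0],"angular":[0,0,0],"gripper":0.06},{"travel":[0.013,0,0],"angular":[0,0,0],"gripper":0.06},{"travel":[0,0,0],"angular":[0,0,0],"gripper":0.06},{"travel":[0,0,0],"angular":[0,0,0],"gripper":0.06}]'
python3 -m pendant '[{"travel":[0,0,0],"angular":[0,0,0],"gripper":0.03},{"travel":[0,0,0],"angular":[0,0,0],"gripper":0.02},{"travel":[0,0,0],"angular":[0,0,0],"gripper":0.01},{"travel":[0,0,0],"angular":[0,0,0],"gripper":0.01},{"travel":[0,0,0],"angular":[0,0,0],"gripper":0.01},{"travel":[0,0,0],"angular":[0,0,0],"gripper":0.01}]'
```

```text
time_s: 22.55
tool_pos: [581.4, 1.8, 55.6]
tcp_rot: [0.478, -0.521, 0.478, 0.521]
wrist_force: [0.2, 0.3, -0.5]
grip_width: 59.8
time_s: 23.15
tool_pos: [580.6, 1.9, 55.3]
tcp_rot: [0.478, -0.521, 0.478, 0.521]
wrist_force: [-1.5, -0.8, 6.4]
grip_width: 17.6
```

```bash
python3 -m pendant '[{"travel":[0,0,0.004],"angular":[0,0,0],"gripper":0.01},{"travel":[0,0,0.007],"angular":[0,0,0],"gripper":0.01},{"travel":[0,0,0.01],"angular":[0,0,0],"gripper":0.01},{"travel":[0,0,0.01],"angular":[0,0,0],"gripper":0.01},{"travel":[0,0,0.01],"angular":[0,0,0],"gripper":0.01},{"travel":[0,0,0.01],"angular":[0,0,0],"gripper":0.01},{"travel":[0,0,0.01],"angular":[0,0,0],"gripper":0.01},{"travel":[0,0,0.01],"angular":[0,0,0],"gripper":0.01}]'
python3 -m pendant '[{"travel":[0,0,0.01],"angular":[0,0,0],"gripper":0.01},{"travel":[0,0,0.01],"angular":[0,0,0],"gripper":0.01},{"travel":[0,0,0.01],"angular":[0,0,0],"gripper":0.01},{"travel":[0,0,0.01],"angular":[0,0,0],"gripper":0.01},{"travel":[0,0,0.01],"angular":[0,0,0],"gripper":0.01},{"travel":[0,0,0.006],"angular":[0,0,0],"gripper":0.01},{"travel":[0,0,0.004],"angular":[0,0,0],"gripper":0.01},{"travel":[0,0,0],"angular":[0,0,0],"gripper":0.01}]'
python3 - <<'E'
from g import *
plan(HANDLE+150*dy,goal([0,0,-1],dy)); snap('scene','scene11.png');snap('side','side11.png')
E
```

```text
time_s: 23.95
tool_pos: [574.9, 71.1, 55.3]
tcp_rot: [-0.478, 0.521, -0.479, -0.52]
wrist_force: [1.1, -5.4, 6.5]
grip_width: 17.3
time_s: 24.75
tool_pos: [569.8, 133.0, 55.3]
tcp_rot: [0.478, -0.521, 0.478, 0.521]
wrist_force: [0.6, -0.3, 5.6]
grip_width: 17.2
t 24.75 pos [569.8 133.   55.3] d [-1.5 16.8 29.7] F [ 0.6 -0.3  5.6] grip 17.2 q [-0.23  0.73 -0.06  1.79  0.07  0.62  1.32]
 turn now (tool) [ 0.003  0.001 -0.   ] | shift in present axes [-0.0297  0.0001  0.0169] | shift in goal axes [-0.0297  0.0001  0.0169]
```

View pics/scene11.png

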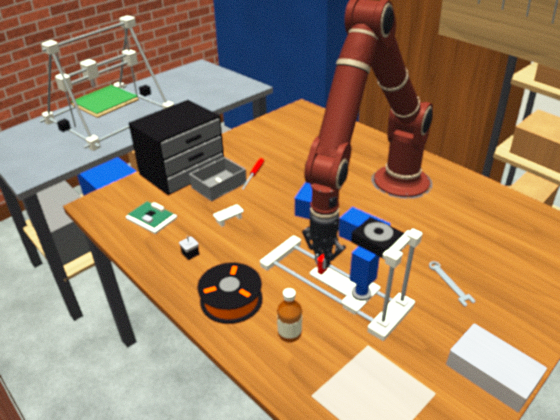

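View pics/side11.png

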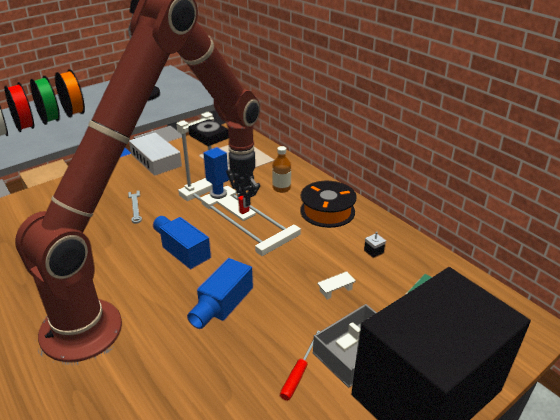

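The bottle rides upright on the carriage. About 17 mm remain to home, so I push gently until the stop.

```bash
python3 -m pendant '[{"travel":[0,0,0.004],"angular":[0,0,0],"gripper":0.01},{"travel":[0,0,0.004],"angular":[0,0,0],"gripper":0.01},{"travel":[0,0,0.004],"angular":[0,0,0],"gripper":0.01},{"travel":[0,0,0.003],"angular":[0,0,0],"gripper":0.01},{"travel":[0,0,0.002],"angular":[0,0,0],"gripper":0.01},{"travel":[0,0,0.002],"angular":[0,0,0],"gripper":0.01},{"travel":[0,0,0],"angular":[0,0,0],"gripper":0.01}]'
python3 -m pendant '[{"travel":[0,0,0.002],"angular":[0,0,0],"gripper":0.01},{"travel":[0,0,0.002],"angular":[0,0,0],"gripper":0.01},{"travel":[0,0,0],"angular":[0,0,0],"gripper":0.01}]'
```

```text
time_s: 25.55
tool_pos: [568.4, 149.6, 55.3]
tcp_rot: [-0.478, 0.521, -0.479, -0.52]
wrist_force: [0.4, -5.0, 6.7]
grip_width: 17.2
time_s: 25.85
tool_pos: [568.4, 149.6, 55.3]
tcp_rot: [-0.477, 0.522, -0.481, -0.519]
wrist_force: [0.9, -9.3, 7.8]
grip_width: 17.4
```

```bash
python3 -m pendant '[{"travel":[0,0,0.004],"angular":[0,0,0],"gripper":0.01},{"travel":[0,0,0.004],"angular":[0,0,0],"gripper":0.01},{"travel":[0,0,0],"angular":[0,0,0],"gripper":0.01}]'
python3 -m pendant '[{"travel":[0,0,-0.006],"angular":[0,0,0],"gripper":0.01},{"travel":[0,0,0],"angular":[0,0,0],"gripper":0.01}]'
```

```text
time_s: 26.15
tool_pos: [568.4, 149.6, 55.3]
tcp_rot: [-0.476, 0.523, -0.485, -0.515]
wrist_force: [1.0, -20.7, 10.9]
grip_width: 17.2
time_s: 26.35
tool_pos: [568.4, 149.6, 55.3]
tcp_rot: [-0.477, 0.522, -0.482, -0.518]
wrist_force: [0.9, -12.5, 8.2]
grip_width: 17.4
```

```bash
python3 -m pendant '[{"travel":[0,0,-0.003],"angular":[0,0,0],"gripper":0.06},{"travel":[0,0,0],"angular":[0,0,0],"gripper":0.06},{"travel":[0,0,0],"angular":[0,0,0],"gripper":0.06},{"travel":[0,0,0],"angular":[0,0,0],"gripper":0.06}]'
python3 -m pendant '[{"travel":[-0.01,0,0],"angular":[0,0,0],"gripper":0.06},{"travel":[-0.02,0,0],"angular":[0,0,0],"gripper":0.06},{"travel":[-0.03,0,0],"angular":[0,0,0],"gripper":0.06},{"travel":[-0.03,0,-0.02],"angular":[0,0,0],"gripper":0.06},{"travel":[-0.03,0,-0.04],"angular":[0,0,0],"gripper":0.06},{"travel":[-0.03,0,-0.04],"angular":[0,0,0],"gripper":0.06},{"travel":[-0.02,0,-0.04],"angular":[0,0,0],"gripper":0.06},{"travel":[0,0,-0.04],"angular":[0,0,0],"gripper":0.06}]'
python3 -m pendant '[{"travel":[0,0,-0.04],"angular":[0,0,0],"gripper":0.06},{"travel":[0,0,-0.03],"angular":[0,0,0],"gripper":0.06},{"travel":[0,0,0],"angular":[0,0,0],"gripper":0.06},{"travel":[0,0,0],"angular":[0,0,0],"gripper":0.06}]'
python3 - <<'E'
from g import *
plan(HANDLE,R0)
for n,u in(('side',(215,170)),('scene',(360,270))):
    im=snap(n,n+'12.png')
    cv2.imwrite('pics/c%s12.png'%n,cv2.resize(im[u[1]-60:u[1]+60,u[0]-50:u[0]+50,::-1],None,fx=4,fy=4,interpolation=cv2.INTER_CUBIC))
a=np.hstack([cv2.imread('pics/cside12.png'),cv2.imread('pics/cscene12.png')]);cv2.imwrite('pics/c12.png',a)
E
```

```text
time_s: 26.75
tool_pos: [566.1, 156.3, 54.0]
tcp_rot: [0.477, -0.52, 0.478, 0.523]
wrist_force: [0.5, -0.0, -0.3]
grip_width: 59.8
time_s: 27.55
tool_pos: [584.8, -25.6, 228.6]
tcp_rot: [-0.479, 0.523, -0.476, -0.52]
wrist_force: [0.7, 0.1, -0.3]
grip_width: 59.6
time_s: 27.95
tool_pos: [588.5, -94.2, 224.3]
tcp_rot: [0.478, -0.52, 0.479, 0.522]
wrist_force: [-0.3, 1.1, -0.2]
grip_width: 59.8
t 27.95 pos [588.5 -94.2 224.3] d [  -7.8   94.5 -139.3] F [-0.3  1.1 -0.2] grip 59.8 q [ 0.17  0.54 -0.07  1.59  0.04  1.01  1.74]
 turn now (tool) [-0.002  0.002 -0.003] | shift in present axes [ 0.1395 -0.0006  0.0946] | shift in goal axes [ 0.1393 -0.0004  0.0949]
```

View pics/c12.png

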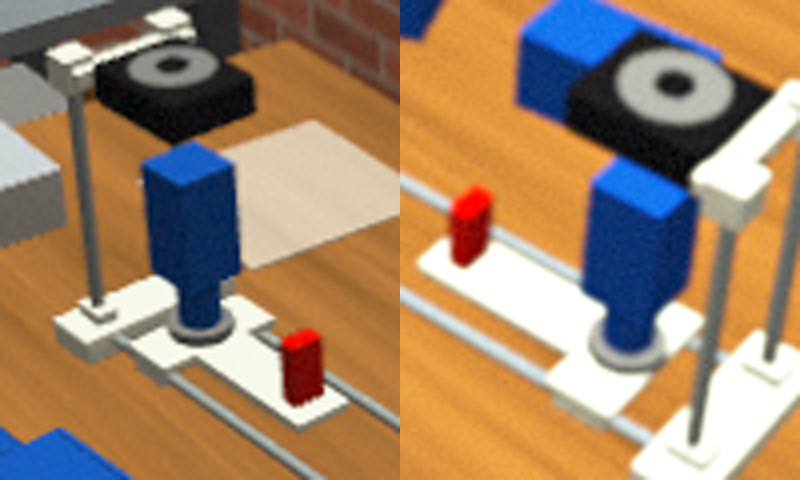

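View pics/scene12.png

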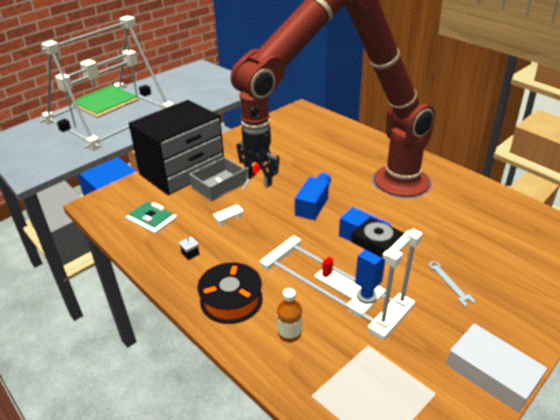

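```bash
python3 - <<'E'
from g import *
s=cam('scene');d=cam('side')
S=lambda x,y:(310+(x-400+.5)/4-.5,210+(y+.5)/4-.5); D=lambda x,y:(165+(x+.5)/4-.5,110+(y+.5)/4-.5)
print('handle',two(s,S(472,201),d,D(302,339)),'expect',HANDLE+150*dy)
print('hub',two(s,S(675,85),d,D(172,65)))
E
python3 -c "
from workcell import ctrl
print(ctrl.sign_off())"
```

```text
handle (array([567.80846532, 149.6326567 ,  83.95978724]), np.float64(0.2313855397900133)) expect [568.25062594 149.78248421  85.        ]
hub (array([555.73687673, 289.52045182, 258.23168622]), np.float64(1.241196473071036))
the job is handed in; nothing more can be done
None
```

The bottle is drying as asked: it stands mouth down over the peg on the grey collar, with the carriage fully home under the fan. I handed the job in at about 28 s of the 72 s allowed. The hand-in reports no verdict.

**What I did:**
- I pulled the carriage out by its red handle to the stop.
- I gripped the small blue bottle on the stand, turned it over, lowered it gently over the peg and released it.
- I gripped the handle again, pushed the carriage home, and moved the arm clear.

**Last checks:**
- **Carriage:** it would not move any further at 21 N at either end. The handle top measured (567.8, 149.6), within 0.5 mm of where it should be with the carriage home.
- **Bottle:** in both final views it stands upright on the collar, under the fan.
- **Other things:** they look unmoved in the final scene picture.
- **Robot:** it touches nothing.

**Disagreements on the way:**
- The carriage moved only 138 mm on the first pull. Measured against the fan, it had started about 12 mm out from home, and the push back in confirmed this (about 150 mm between stops).
- The neck was about 3.5 mm off the peg as I lowered the bottle, so I corrected it before going further down.

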